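# Check-weigh sample cells and load the extractor

### The arm

A 7-joint arm with a two-finger parallel gripper is mounted at the origin on the work surface. World frame = base frame: x ahead of the robot, y to its left, z up, the work surface at z = 0. Lengths are in mm, angles in rad, forces in N, time in s.
With the tool pointing down it reaches from about 400 to 925 mm from the base axis. Payload 4.1 kg.
Tool frame: the origin (TCP) lies midway between the tips of the shut fingers; the grasp point (between the pads) lies 19 mm behind it (bot.pinch_z is the distance from the TCP to the grasp point, in mm); z points along the fingers, y is the direction in which the jaws open and shut (so a half turn about z gives the same grasp; the last joint's range is limited). The gripper opens to 85 mm and grips with 20 to 120 N. Pads are 22 mm wide; open, the fingers measure 114 mm over their backs; the gripper's body (76 mm by 85 mm) begins 54 mm behind the grasp point. The pads swing forward as they close: fully open they stand 13 mm farther back than shut.
Start: joints at [-1.414, 0.398, 0.045, 1.537, -0.019, 1.207, -0.051], TCP at [164.439, 628.891, 231.347] pointing down, gripper open.
Joint ranges: [-2.82, 2.82], [-0.49, 2.23], [-1.37, 1.46], [0, 2.46], [-1.36, 4.5], [0.23, 2], [-2.94, 2.94]. Speed limits (rad/s): [2.57, 2.57, 3.14, 3.14, 3.14, 3.14, 3.14].

### API

Orientations are given as a unit quaternion [x, y, z, w].
In Python, from workcell import observe, eyes, job, trace, tip_of, bot gives the robot as it stands. The module is installed in compiled form; this text tells all that it offers.
- The arm moves only by the tool arm_command, never from a script. Its argument "rows" is a list of rows, each an object with "grip": the finger opening in cm, from 0 to 8.54; "delta_pos": the shift along the tool's x, y, z in cm, a list of three; "angular": the turn, a rotation vector about the tool's x, y, z in degrees, a list of three. A call has 1 to 10 rows; each row shifts and turns the commanded pose from where the row before left it, along the tool's axes as they then stand; what a row does not reach is not made up. A row lasts 1/10 s, in which the tool goes at most 50 mm and 8.59 degrees, less where a joint would pass 70% of its speed; a pose out of reach is approached as far as the arm can. A call with a gripper value outside its range is refused whole. The fingers move at their own pace and stop on an object; the grip force is fixed at half the most. Time passes only in rows, so rows that do not move let the fingers close. It gives the time, the measured TCP pose, the force and the opening at its end, in the units of the state.
- observe(): the state, without advancing time (a new reading comes with each control period).
- eyes.capture(name): name is "scene" or "top" or "wrist"; returns (picture, depth): 400x640x3 uint8, blue, green, red; 400x640 float32, mm along the optical axis (not along the pixel's ray), 0 where there is no reading.
- eyes.camera_model(name): a dict with "intrinsics" (3x3 intrinsics, pixels), "R" (3x3) and "t" (3): a world point X has camera coordinates R X + t. Camera axes: x right, y down, z forward; pixel columns grow to the right and rows downward; lengths in mm; the calibration is good to about 2 mm. The wrist camera is an equidistant fisheye: a pixel r from the principal point sees the ray r / f radians off the axis. A picture is of the moment at which its call begins: read the wrist's pose just before it. camera_model takes no time and is no camera call; for the wrist camera it gives the pose at the moment of the call.
- job.close_job(): hands the job in, once; it reports no verdict.
Trained networks look in the newest picture that a camera, given by its name, has taken for a name from the list of things; names that differ only in an ending like _2 or _b are one class to them, and where a whole thing is asked for, a point or a joint stands for the part that bears it (a point fixed in the world has none). Each returns a list of dicts, best first, with "p" (0 to 1); they miss things now and then, are a little off and sometimes report something else, mostly with a low value. They report only what shows in the picture. A call takes as long as a camera call. They do not tell look-alikes from the thing itself.
- trace(thing, camera): "region" (400x640 bool, what is visible of it).
- tip_of(thing, camera): "point" ([x, y, z] in mm, in world coordinates, good to about 4 mm: a listed point, or the origin of a listed thing).
The state is a dict: "clock": time; "qpos": joint angles; "joint_velocities": joint speeds; "joint_efforts": joint torques, N m; "tcp_pos": TCP position; "tcp_rot": TCP orientation; "wrist_force": force on the tool from outside, world axes, zero at the start; "wrist_torque": the same for the moment, N m; "opening": opening from 0.0 (shut) to 1.0 (fully open).
Only numpy, scipy, OpenCV 4.12 (cv2) and the standard library are available. Lean on these libraries where they do the work, as an engineer would, in place of code of your own. Each camera call takes 0.05 s, during which the arm holds its last target.

### The job

Sort the sample cells standing on the bench by weighing each against the brass check weight on the two-pan balance: a cell whose pan drops is full enough and goes, standing, into the extractor's pull-out carriage; a cell whose pan rises goes, standing, into the blue basket to be refilled. When every cell is sorted, push the carriage fully home, then swing the latch across its front as far as it goes; the check weight goes back standing on the middle of its wooden block. Leave the other things on the bench where they are.

Things in the scene. Friction and masses are not known exactly. Their poses are not given: they have to be found in the camera images.
- cell_a: sealed steel sample cell, an upright plain cylinder 40 mm across, 42 mm tall, one of two or three that look exactly alike (the rest read None all through). It weighs 90 to 175 g, which cannot be seen; one within 5 g of the check weight may go either way. Origin: its centre, 21 mm above its underside; z is its axis. It starts on the bench in the row nearest the robot
- cell_b: sealed steel sample cell, an upright plain cylinder 40 mm across, 42 mm tall, one of two or three that look exactly alike (the rest read None all through). It weighs 90 to 175 g, which cannot be seen; one within 5 g of the check weight may go either way. Origin: its centre, 21 mm above its underside; z is its axis. It starts on the bench in the row nearest the robot
- cell_c: sealed steel sample cell, an upright plain cylinder 40 mm across, 42 mm tall, one of two or three that look exactly alike (the rest read None all through). It weighs 90 to 175 g, which cannot be seen; one within 5 g of the check weight may go either way. Origin: its centre, 21 mm above its underside; z is its axis. It starts on the bench in the row nearest the robot
- cell_d: sealed steel sample cell, an upright plain cylinder 40 mm across, 42 mm tall, one of two or three that look exactly alike (the rest read None all through). It weighs 90 to 175 g, which cannot be seen; one within 5 g of the check weight may go either way. Origin: its centre, 21 mm above its underside; z is its axis. It starts on the bench in the row nearest the robot
- cell_e: sealed steel sample cell, an upright plain cylinder 40 mm across, 42 mm tall, one of two or three that look exactly alike (the rest read None all through). It weighs 90 to 175 g, which cannot be seen; one within 5 g of the check weight may go either way. Origin: its centre, 21 mm above its underside; z is its axis. It starts on the bench in the row nearest the robot
- weight_mid (a point): brass check weight, an upright cylinder 27 mm across for the lower 27 mm, then a short neck and a 20 mm knob; 45 mm tall in all, 130 g. The point is its centre, 22.5 mm above its underside; its z axis is its axis. It starts standing on its wooden block
- block_top (a point): wooden block 66 x 66 mm, 12 mm high, fixed on the bench in the same row as the cells, with a round felt patch: the check weight's place. The point is the centre of its top face
- pan_left_top (a point): left pan (seen from the robot) of an equal-arm balance, grey base 110 x 290 mm fixed on the bench: a flat steel plate 112 mm across that stays level. Point: centre of its upper face, about 89 mm above the bench when the beam is level, 14 mm higher or lower at the ends of the swing. Where on the pan a thing stands does not matter
- pan_right_top (a point): the balance's right pan, 220 mm from the first, otherwise the same
- beam (a joint): tilt of the balance beam: 0 level (empty or equal), positive when the left pan is up and the right pan down, negative the other way; stops at +0.13 and -0.13. It swings fully against a stop for any difference over 5 g, in 0.5 to 3 s, the slower the smaller
- extractor: bench extractor fixed at the robot's right: a white head 220 mm wide and 200 mm deep, 160 mm high (pipes on top to 190 mm), on a deck 22 mm high that reaches 170 mm out in front of it. Origin on the bench below the middle of the head's front face; its -x axis points out of the front, to the robot's left, the way the carriage comes out
- carriage (a joint): how far the carriage is pulled out, in m: 0 fully home, up to 0.155; starts at 0.13 to 0.15. It slides with about 2 N of friction plus 8 N per m/s and stays where it is left
- carriage_mat (a point): tray of the extractor's pull-out carriage, 100 mm (along its x, the slide) by 148 mm inside, rim 10 mm, front block (apron) 30 mm above the floor. Takes cells side by side along y. Point: centre of the floor, 36 mm above the bench; -x points out of the front. Pulled out it is open from above; home, it lies under the head, its face 50 mm away
- carriage_handle (a point): the carriage's U-shaped pull handle: a horizontal bar 12 mm thick and 86 mm long along the carriage's y, 45 mm in front of the apron, with a stem back to the apron at each end. The point is the middle of the bar, 58 mm above the bench. It can be pinched from above or pushed
- latch (a joint): swing latch on a vertical pivot: 0 when its arm points straight out of the extractor's front, 1.571 fully locked, the arm lying across the front of the apron; stops at -0.35 and 1.571, starts at -0.3 to 0.15. About 1 N of friction at the knob, stays where left. Turns clockwise seen from above to lock; it can pass only when the carriage is home
- latch_knob (a point): upright knob at the end of the latch arm, 14 mm across and 48 mm tall, its top 92 mm above the bench. The point is on its axis, 72 mm above the bench; its x axis points level along the arm to the vertical pivot axis, 65 mm away
- basket_in (a point): blue plastic basket, 170 mm (along its x) x 125 mm outside, walls 4 mm thick and 35 mm high, fixed on the bench. The point is the centre of its inner floor, 4 mm above the bench
- dropper_mid (a point): bystander: amber dropper bottle 34 mm across, 75 mm tall, standing in the row with the cells; the point is half-way up. Leave it alone
- petri: bystander: flat glass dish 68 mm across, 16 mm high, origin at the centre of its underside
- cylinder: bystander: glass measuring cylinder 178 mm tall on a 64 mm foot, origin at the centre of its underside
- flask: bystander: conical flask 76 mm across, 104 mm tall, origin at the centre of its underside
- reagent: bystander: reagent bottle 66 mm across, 130 mm tall, origin at the centre of its underside
- spatula: bystander: thin steel lab spatula 170 mm long lying on the bench beyond the dish; origin at its middle
- jar: bystander: small jar 56 mm across, 60 mm tall, origin at the centre of its underside
Not all that is in view belongs to the job. What is shaped like the cell_c but pink or purple is not meant.

How it is judged (in metres and radians):
On the way, in this order (a step that is already met when the one before it is completed fails the run):
1. a cell and the check weight have stood on opposite pans and the balance has swung over (((distance between cell_a and pan_left_top below 0.06 m and distance between weight_mid and pan_right_top below 0.06 m) or (distance between cell_a and pan_right_top below 0.06 m and distance between weight_mid and pan_left_top below 0.06 m) or (distance between cell_b and pan_left_top below 0.06 m and distance between weight_mid and pan_right_top below 0.06 m) or (distance between cell_b and pan_right_top below 0.06 m and distance between weight_mid and pan_left_top below 0.06 m) or (distance between cell_c and pan_left_top below 0.06 m and distance between weight_mid and pan_right_top below 0.06 m) or (distance between cell_c and pan_right_top below 0.06 m and distance between weight_mid and pan_left_top below 0.06 m) or (distance between cell_d and pan_left_top below 0.06 m and distance between weight_mid and pan_right_top below 0.06 m) or (distance between cell_d and pan_right_top below 0.06 m and distance between weight_mid and pan_left_top below 0.06 m) or (distance between cell_e and pan_left_top below 0.06 m and distance between weight_mid and pan_right_top below 0.06 m) or (distance between cell_e and pan_right_top below 0.06 m and distance between weight_mid and pan_left_top below 0.06 m)) and (value of joint beam above 0.08 rad or value of joint beam below -0.08 rad)), for 0.2 s.
2. the carriage is fully home (value of joint carriage below 0.006 m), for 0.2 s.
3. the latch is swung across the carriage (value of joint latch above 1.45 rad and value of joint carriage below 0.006 m), for 0.2 s.
At the end, for the whole second after the job is handed in: Cells heavier than the check weight stand upright (0.2 rad) on the carriage floor, lighter ones upright on the basket floor (either for one within 5 g); carriage within 6 mm of home, latch past 1.45 rad, check weight upright on its block within 25 mm of the middle (all of step 3 and ((x of cell_a in the frame of carriage_mat between -0.05 and 0.05 m and y of cell_a in the frame of carriage_mat between -0.075 and 0.075 m and z of cell_a in the frame of carriage_mat between 0.013 and 0.029 m and angle between cell_a's own z axis and vertical below 0.2 rad and contact force between cell_a and anything else above 1.22625 N) or (x of cell_a in the frame of basket_in between -0.085 and 0.085 m and y of cell_a in the frame of basket_in between -0.0625 and 0.0625 m and z of cell_a in the frame of basket_in between 0.013 and 0.029 m and angle between cell_a's own z axis and vertical below 0.2 rad and contact force between cell_a and anything else below 1.32435 N)) and ((x of cell_b in the frame of carriage_mat between -0.05 and 0.05 m and y of cell_b in the frame of carriage_mat between -0.075 and 0.075 m and z of cell_b in the frame of carriage_mat between 0.013 and 0.029 m and angle between cell_b's own z axis and vertical below 0.2 rad and contact force between cell_b and anything else above 1.22625 N) or (x of cell_b in the frame of basket_in between -0.085 and 0.085 m and y of cell_b in the frame of basket_in between -0.0625 and 0.0625 m and z of cell_b in the frame of basket_in between 0.013 and 0.029 m and angle between cell_b's own z axis and vertical below 0.2 rad and contact force between cell_b and anything else below 1.32435 N)) and ((x of cell_c in the frame of carriage_mat between -0.05 and 0.05 m and y of cell_c in the frame of carriage_mat between -0.075 and 0.075 m and z of cell_c in the frame of carriage_mat between 0.013 and 0.029 m and angle between cell_c's own z axis and vertical below 0.2 rad and contact force between cell_c and anything else above 1.22625 N) or (x of cell_c in the frame of basket_in between -0.085 and 0.085 m and y of cell_c in the frame of basket_in between -0.0625 and 0.0625 m and z of cell_c in the frame of basket_in between 0.013 and 0.029 m and angle between cell_c's own z axis and vertical below 0.2 rad and contact force between cell_c and anything else below 1.32435 N)) and ((x of cell_d in the frame of carriage_mat between -0.05 and 0.05 m and y of cell_d in the frame of carriage_mat between -0.075 and 0.075 m and z of cell_d in the frame of carriage_mat between 0.013 and 0.029 m and angle between cell_d's own z axis and vertical below 0.2 rad and contact force between cell_d and anything else above 1.22625 N) or (x of cell_d in the frame of basket_in between -0.085 and 0.085 m and y of cell_d in the frame of basket_in between -0.0625 and 0.0625 m and z of cell_d in the frame of basket_in between 0.013 and 0.029 m and angle between cell_d's own z axis and vertical below 0.2 rad and contact force between cell_d and anything else below 1.32435 N)) and ((x of cell_e in the frame of carriage_mat between -0.05 and 0.05 m and y of cell_e in the frame of carriage_mat between -0.075 and 0.075 m and z of cell_e in the frame of carriage_mat between 0.013 and 0.029 m and angle between cell_e's own z axis and vertical below 0.2 rad and contact force between cell_e and anything else above 1.22625 N) or (x of cell_e in the frame of basket_in between -0.085 and 0.085 m and y of cell_e in the frame of basket_in between -0.0625 and 0.0625 m and z of cell_e in the frame of basket_in between 0.013 and 0.029 m and angle between cell_e's own z axis and vertical below 0.2 rad and contact force between cell_e and anything else below 1.32435 N)) and horizontal distance between weight_mid and block_top below 0.025 m and z of weight_mid in the frame of block_top between 0.015 and 0.03 m and angle between weight_mid's own z axis and vertical below 0.2 rad); the robot touches nothing.
It fails at once if a bystander is knocked over or shifted more than 60 mm (distance of any of dropper_mid, petri, cylinder, flask, reagent, spatula, jar from where it was at the start of the episode above 0.06 m or angle between any of dropper_mid, petri, cylinder, flask, reagent, spatula, jar's own z axis and vertical above 0.8 rad).
Of cell_a, cell_c, cell_d, cell_e only 1 to 2 are there at a start; the rules pass over those that are not, and their reading is None.
At some moment in a run one of cell_a, cell_b, cell_c, cell_d, cell_e may be knocked a few centimetres aside while the robot is not near it.
It also fails if it takes over 210 s, if anything falls off the work surface, if the arm or the gripper's body presses on something with over 40 N, if the wrist force passes 120 N, or if a joint passes its speed limit or range.

## Working session

There is one attempt and no reset: what is moved stays moved. The work goes in short steps, Python scripts to look and compute and a tool call to move; the robot and the scene stay as the last step left them, time stands still between calls to the robot, and variables do not carry over. Pictures are saved under pics/ and viewed, and the job is handed in when it is done.

Besides the shell and the picture viewer there is one more tool, called after "Call:" as a command line: name --argument value ..., lists and objects as JSON in quotes. arm_command: Moves the arm, as the interface text tells. Its arguments: {"type":"object","properties":{"rows":{"type":"array"}},"required":["rows"]}

```bash
mkdir -p pics; ls; python3 - <<'E'
from workcell import observe, eyes, bot
import cv2
s=observe(); print({k:(v if not hasattr(v,'round') else v.round(3)) for k,v in s.items()})
for n in ("scene","top","wrist"):
    p,d=eyes.capture(n); cv2.imwrite(f"pics/{n}0.png",p)
    m=eyes.camera_model(n); print(n,m)
print([a for a in dir(bot) if a[0]!='_'])
E
```

```text
pics
{'clock': 0.0, 'qpos': array([-1.414,  0.399,  0.045,  1.538, -0.019,  1.207, -0.051]), 'joint_velocities': array([ 0.001,  0.002,  0.002, -0.001, -0.001,  0.002,  0.001]), 'joint_efforts': array([ 0.0000e+00, -4.7512e+01,  1.3650e+00, -2.5422e+01,  1.2000e-02,
        1.0000e-02, -0.0000e+00]), 'tcp_pos': array([164.288, 628.268, 230.289]), 'tcp_rot': array([ 0.127,  0.992, -0.001, -0.   ]), 'wrist_force': array([ 0.731, -0.236,  1.009]), 'wrist_torque': array([0.036, 0.004, 0.077]), 'opening': 1.0038968651312437}
scene {'intrinsics': array([[445.334318  ,   0.        , 320.19124316],
       [  0.        , 445.334318  , 199.50209647],
       [  0.        ,   0.        ,   1.        ]]), 'R': array([[ 0.45107045,  0.89248727, -0.00138877],
       [ 0.69512336, -0.3522962 , -0.62665054],
       [-0.55976689,  0.28169818, -0.77929915]]), 't': array([-240.2688394 , -318.69004855, 1345.29909811])}
top {'intrinsics': array([[377.5896397 ,   0.        , 315.25131453],
       [  0.        , 377.5896397 , 202.39138648],
       [  0.        ,   0.        ,   1.        ]]), 'R': array([[-0.01439909, -0.99980996, -0.01314215],
       [-0.99639903,  0.01544583, -0.08336901],
       [ 0.08355616,  0.01189439, -0.99643208]]), 't': array([ 31.37686775, 556.96383155, 864.32844494])}
wrist {'intrinsics': array([[309.70691629,   0.        , 318.88276856],
       [  0.        , 309.70691629, 201.85203124],
       [  0.        ,   0.        ,   1.        ]]), 'R': array([[ 0.25361837,  0.96730383, -0.00100983],
       [ 0.92768534, -0.24293478,  0.28351826],
       [ 0.27400298, -0.07284224, -0.95896631]]), 't': array([-650.1296071 ,  -36.65898747,  378.94289949])}
['IKError', 'pinch_z']
```

View pics/scene0.png

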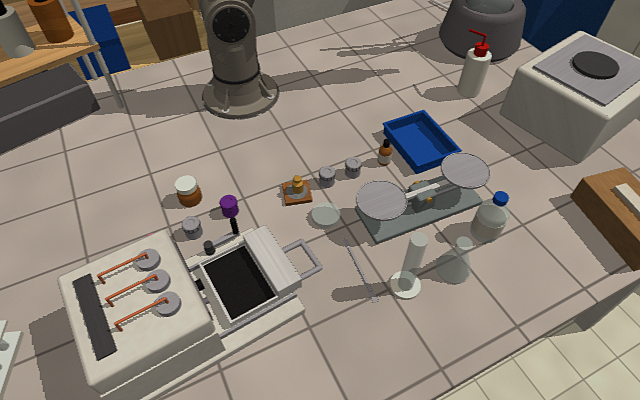

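View pics/top0.png

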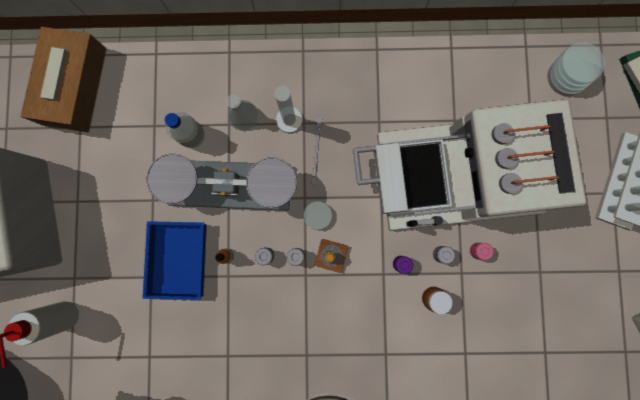

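View pics/wrist0.png

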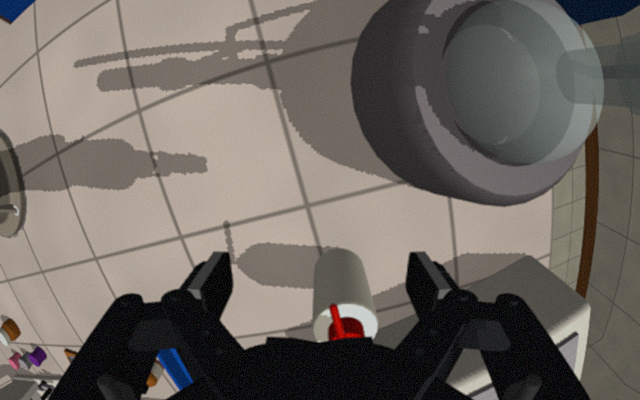

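The top view shows steel cells at (263,256), (295,256) and (446,255), all the same colour. The purple (403,264) and pink (483,251) ones are decoys. The check weight on its block is at (331,256), the basket at (175,260), and the balance pans at (172,180) and (271,183). The carriage is pulled out near (430,175), with the latch around (425,222).

```bash
python3 - <<'E'
from workcell import observe, eyes, tip_of, trace
import cv2,numpy as np
for cam in ("top","scene"):
    eyes.capture(cam)
    for n in ["cell_b","weight_mid","block_top","pan_left_top","pan_right_top","carriage_mat","carriage_handle","latch_knob","basket_in","dropper_mid","extractor","jar"]:
        r=tip_of(n,cam)
        print(cam,n,[(np.round(x["point"]).tolist(),round(x["p"],2)) for x in r[:6]])
print(observe()['clock'])
p=cv2.imread('pics/top0.png'); c=p[190:320,200:520]; cv2.imwrite('pics/crop1.png',cv2.resize(c,None,fx=2.5,fy=2.5,interpolation=cv2.INTER_CUBIC))
E
```

```text
top cell_b [([431.0, 74.0, 23.0], 0.8), ([436.0, -360.0, 23.0], 0.79), ([433.0, 140.0, 19.0], 0.74), ([431.0, -268.0, 20.0], 0.73), ([438.0, 237.0, 35.0], 0.6), ([409.0, -180.0, 21.0], 0.52)]
top weight_mid [([431.0, 73.0, 21.0], 0.57), ([427.0, -11.0, 32.0], 0.48)]
top block_top [([430.0, -13.0, 12.0], 0.56)]
top pan_left_top [([611.0, 338.0, 90.0], 0.95)]
top pan_right_top [([597.0, 118.0, 91.0], 0.81)]
top carriage_mat [([613.0, -226.0, 38.0], 0.83)]
top carriage_handle [([633.0, -74.0, 58.0], 0.74)]
top latch_knob [([501.0, -193.0, 74.0], 0.75)]
top basket_in [([429.0, 350.0, 7.0], 0.86)]
top dropper_mid [([436.0, 234.0, 39.0], 0.72), ([731.0, 325.0, -2.0], 0.19)]
top extractor [([621.0, -308.0, 2.0], 0.65)]
top jar [([330.0, -251.0, 1.0], 0.71), ([431.0, -13.0, 11.0], 0.56)]
scene cell_b [([433.0, 143.0, 22.0], 0.77), ([429.0, -272.0, 24.0], 0.75), ([410.0, -174.0, 20.0], 0.65), ([433.0, 69.0, 24.0], 0.52)]
scene weight_mid [([434.0, -8.0, 34.0], 0.73)]
scene block_top [([433.0, -12.0, 14.0], 0.6), ([525.0, 16.0, -0.0], 0.57)]
scene pan_left_top [([612.0, 339.0, 93.0], 0.9), ([733.0, 322.0, -2.0], 0.64), ([684.0, 19.0, 0.0], 0.18)]
scene pan_right_top [([600.0, 119.0, 92.0], 0.73)]
scene carriage_mat []
scene carriage_handle [([525.0, 18.0, -2.0], 0.66), ([638.0, -74.0, 56.0], 0.63)]
scene latch_knob [([502.0, -192.0, 73.0], 0.61), ([640.0, -77.0, 57.0], 0.5)]
scene basket_in [([427.0, 352.0, 5.0], 0.86)]
scene dropper_mid [([439.0, 238.0, 36.0], 0.83), ([436.0, -7.0, 36.0], 0.65)]
scene extractor [([623.0, -308.0, -3.0], 0.64)]
scene jar [([325.0, -251.0, 2.0], 0.64), ([528.0, 17.0, -2.0], 0.33)]
1.45
```

View pics/crop1.png

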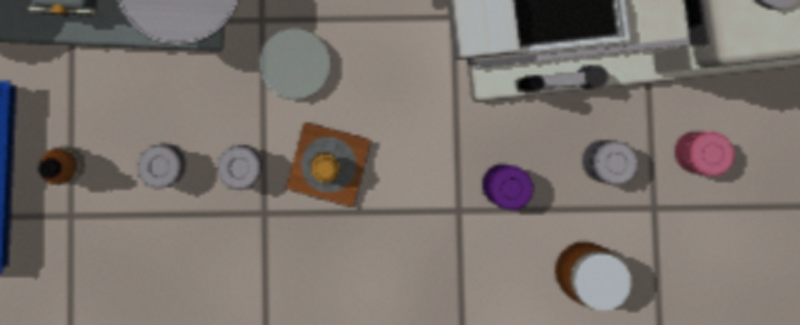

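Named candidates: the three plain steel cells are at (263,256), (295,256) and (446,255), and I reject the purple and pink ones. Next is a closer look at the extractor.

```bash
python3 - <<'E'
import cv2
p=cv2.imread('pics/top0.png'); c=p[90:240,340:500]; cv2.imwrite('pics/crop2.png',cv2.resize(c,None,fx=4,fy=4,interpolation=cv2.INTER_CUBIC))
p=cv2.imread('pics/scene0.png'); c=p[170:340,150:340]; cv2.imwrite('pics/crop3.png',cv2.resize(c,None,fx=3.5,fy=3.5,interpolation=cv2.INTER_CUBIC))
E
```

```text
(no output)
```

View pics/crop2.png

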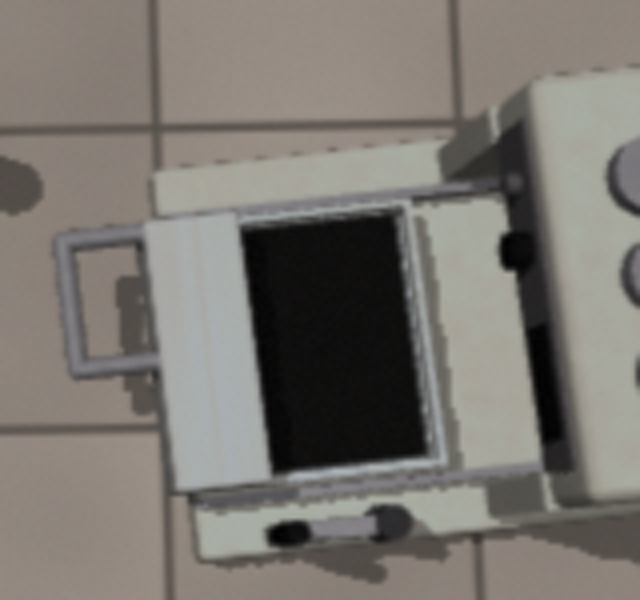

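View pics/crop3.png

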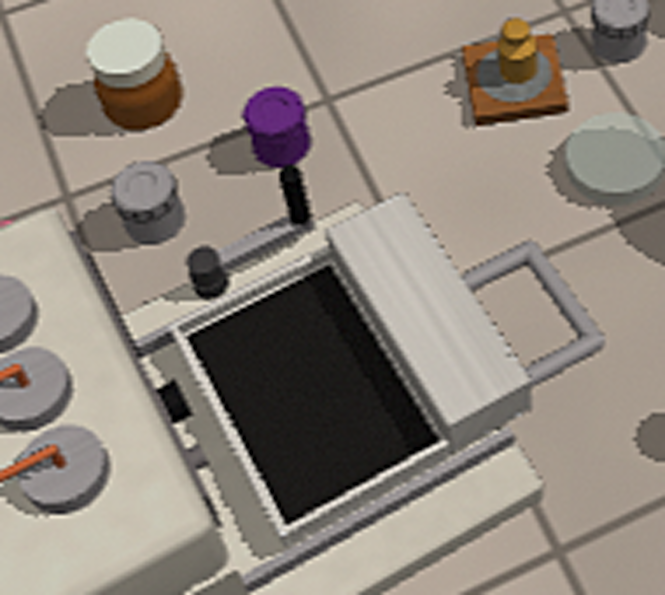

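Call:
arm_command --rows '[{"grip":5.6,"delta_pos":[0,0,0],"angular":[0,0,-7.3]},{"grip":5.6,"delta_pos":[0,0,0],"angular":[0,0,-7.3]},{"grip":5.6,"delta_pos":[-3.2,-2.9,0],"angular":[0,0,0]},{"grip":5.6,"delta_pos":[-3.2,-2.9,0],"angular":[0,0,0]},{"grip":5.6,"delta_pos":[-3.2,-2.9,0],"angular":[0,0,0]},{"grip":5.6,"delta_pos":[-3.2,-2.9,0],"angular":[0,0,0]},{"grip":5.6,"delta_pos":[-3.2,-2.9,0],"angular":[0,0,0]},{"grip":5.6,"delta_pos":[-3.2,-2.9,0],"angular":[0,0,0]},{"grip":5.6,"delta_pos":[-3.2,-2.9,0],"angular":[0,0,0]},{"grip":5.6,"delta_pos":[-3.2,-2.9,0],"angular":[0,0,0]}]'

```text
clock: 2.45
tcp_pos: [421.4, 395.4, 231.6]
tcp_rot: [0.0, 1.0, 0.0, 0.0]
wrist_force: [0.6, 1.0, -0.3]
opening: 0.657
```

```bash
cat > h.py <<'E'
from workcell import observe, eyes, tip_of, trace
import cv2,numpy as np
def ray(cam,u,v,z,m=None):
    m=m or eyes.camera_model(cam); K=m["intrinsics"];R=np.array(m["R"]);t=np.array(m["t"])
    d=R.T@(np.linalg.inv(K)@np.array([u,v,1.])); c=-R.T@t
    return c+d*(z-c[2])/d[2]
def cloud(cam,depth,m=None):
    m=m or eyes.camera_model(cam);K=m["intrinsics"];R=np.array(m["R"]);t=np.array(m["t"])
    v,u=np.mgrid[0:400,0:640]
    X=np.stack([(u-K[0,2])/K[0,0]*depth,(v-K[1,2])/K[1,1]*depth,depth],-1)
    P=(X-t)@R; P[depth<=0]=np.nan
    return P
E
python3 - <<'E'
from h import *
for a in [(245,228),(400,210),(428,458),(272,473)]:
    print(a,ray("top",a[0]/4+340,a[1]/4+90,40).round(1))
print('deck');
for a in [(155,180),(200,560),(440,145),(540,510)]:
    print(a,ray("top",a[0]/4+340,a[1]/4+90,22).round(1))
p,d=eyes.capture("top"); P=cloud("top",d)
# apron top surface ~66
Z=P[...,2]; X=P[...,0];Y=P[...,1]
m=(abs(Z-66)<5)&(X>500)&(X<720)&(Y<-80)&(Y>-300)
r=cv2.minAreaRect(P[m][:,:2].astype(np.float32)); print(m.sum(),r, cv2.boxPoints(r))
m=(abs(Z-160)<6)&(X>450)&(X<800)&(Y<-250)&(Y>-600)
r=cv2.minAreaRect(P[m][:,:2].astype(np.float32)); print(m.sum(),r)
m=(abs(Z-58)<9)&(X>560)&(X<720)&(Y<-50)&(Y>-110)
print('handle',P[m].min(0),P[m].max(0))
# latch
m=(Z>75)&(Z<100)&(X>470)&(X<530)&(Y<-150)&(Y>-300)
for q in P[m][:40]: print(q.round(0))
m=(abs(Z-30)<12)&(X>340)&(X<530)&(Y>300)&(Y<400)
r=cv2.minAreaRect(P[m][:,:2].astype(np.float32)); print('basket',m.sum(),r)
print(observe()['tcp_pos'],observe()['tcp_rot'],observe()['opening'])
E
```

```text
(245, 228) [ 682.3 -179.3   40. ]
(400, 210) [ 691.4 -269.6   40. ]
(428, 458) [ 546.4 -279.5   40. ]
(272, 473) [ 539.2 -190.    40. ]
deck
(155, 180) [ 716.4 -130.7   22. ]
(200, 560) [ 490.1 -150.5   22. ]
(440, 145) [ 734.7 -300.8   22. ]
(540, 510) [ 516.3 -349.3   22. ]
1803 ((648.5879516601562, -165.28953552246094), (175.23306274414062, 242.69198608398438), 61.87112045288086) [[ 500.26685  -185.34827 ]
 [ 714.2943   -299.76697 ]
 [ 796.90906  -145.2308  ]
 [ 582.8816    -30.812103]]
9225 ((631.9217529296875, -407.12945556640625), (218.744873046875, 201.0856170654297), 5.507848262786865)
handle [ 593.84933105 -108.66299685   55.62324676] [681.63134434 -65.24874153  66.93295348]
[ 510. -188.   89.]
[ 510. -190.   93.]
[ 510. -192.   91.]
[ 509. -186.   81.]
[ 508. -186.   89.]
[ 508. -189.   88.]
[ 508. -190.   91.]
[ 508. -192.   92.]
[ 508. -194.   93.]
[ 508. -197.   89.]
[ 507. -185.   75.]
[ 506. -185.   87.]
[ 506. -186.   89.]
[ 506. -188.   90.]
[ 506. -190.   92.]
[ 506. -192.   92.]
[ 506. -194.   94.]
[ 506. -196.   93.]
[ 504. -184.   79.]
[ 504. -184.   87.]
[ 504. -185.   92.]
[ 504. -187.   93.]
[ 504. -190.   91.]
[ 504. -192.   90.]
[ 504. -194.   92.]
[ 504. -196.   91.]
[ 502. -185.   76.]
[ 502. -185.   84.]
[ 502. -186.   90.]
[ 502. -188.   88.]
[ 502. -189.   93.]
[ 502. -192.   93.]
[ 502. -194.   91.]
[ 502. -197.   89.]
[ 500. -186.   80.]
[ 500. -186.   88.]
[ 500. -187.   93.]
[ 500. -190.   91.]
[ 499. -191.   93.]
[ 500. -194.   90.]
basket 336 ((428.1143493652344, 349.39190673828125), (99.9105224609375, 176.07293701171875), 89.53624725341797)
[428.93428819 387.50892573 231.81209477] [ 0.00622062  0.99997377 -0.00224258  0.00295512] 0.6555498504874661
```

Call:
arm_command --rows '[{"grip":5.6,"delta_pos":[0,-4,0],"angular":[0,0,0]},{"grip":5.6,"delta_pos":[0,-4,0],"angular":[0,0,0]},{"grip":5.6,"delta_pos":[0,-4,0],"angular":[0,0,0]},{"grip":5.6,"delta_pos":[0,-4,0],"angular":[0,0,0]},{"grip":5.6,"delta_pos":[0,-4,0],"angular":[0,0,0]},{"grip":5.6,"delta_pos":[0,-4,0],"angular":[0,0,0]},{"grip":5.6,"delta_pos":[0,-4,0],"angular":[0,0,0]},{"grip":5.6,"delta_pos":[0,-4,2],"angular":[0,0,0]},{"grip":5.6,"delta_pos":[0,-4,3],"angular":[0,0,0]},{"grip":5.6,"delta_pos":[0,-4,3],"angular":[0,0,0]}]'

```text
clock: 3.5
tcp_pos: [420.3, -4.5, 151.3]
tcp_rot: [0.0, 1.0, 0.001, 0.002]
wrist_force: [1.2, 0.7, -0.7]
opening: 0.653
```

Call:
arm_command --rows '[{"grip":5.6,"delta_pos":[0,0,0],"angular":[0,0,0]},{"grip":5.6,"delta_pos":[0,0,0],"angular":[0,0,0]}]'

```text
clock: 3.7
tcp_pos: [419.4, -3.9, 151.0]
tcp_rot: [0.002, 1.0, 0.0, -0.001]
wrist_force: [0.6, 0.7, 0.5]
opening: 0.657
```

```bash
python3 - <<'E'
from h import *
s=observe();print(s['tcp_pos'].round(1),s['tcp_rot'].round(4),s['clock'])
eyes.capture("wrist")
for n in ["cell_b","weight_mid","block_top"]:
    print(n,[(np.round(x["point"],1).tolist(),round(x["p"],2)) for x in tip_of(n,"wrist")[:6]])
s=observe();print(s['tcp_pos'].round(1))
p,d=eyes.capture("wrist");cv2.imwrite("pics/w1.png",p)
E
```

```text
[419.4  -3.9 151. ] [ 1.7e-03  1.0e+00  0.0e+00 -5.0e-04] 3.7
cell_b [([434.0, 68.7, 18.6], 0.86), ([431.7, 142.8, 24.1], 0.65), ([439.0, -356.5, 19.3], 0.59)]
weight_mid [([432.8, -8.3, 32.1], 0.77)]
block_top [([432.9, -12.1, 11.7], 0.87), ([431.7, -272.3, 22.4], 0.34)]
[420.8  -1.9 152.1]
```

View pics/w1.png

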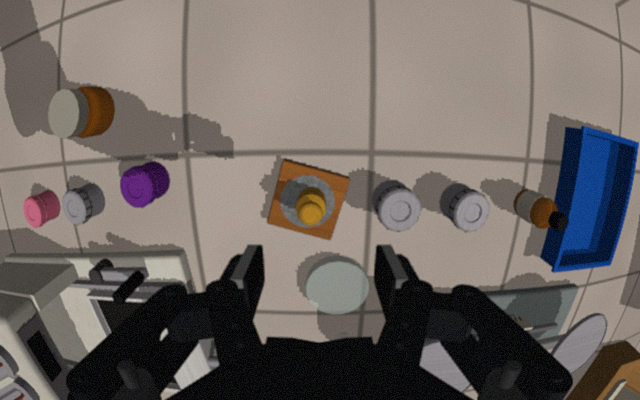

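Call:
arm_command --rows '[{"grip":5.6,"delta_pos":[-1.2,-0.7,3.5],"angular":[0,0,0]},{"grip":5.6,"delta_pos":[0,0,4],"angular":[0,0,0]},{"grip":5.6,"delta_pos":[0,0,3],"angular":[0,0,0]},{"grip":5.6,"delta_pos":[0,0,2],"angular":[0,0,0]},{"grip":5.6,"delta_pos":[0,0,1],"angular":[0,0,0]},{"grip":5.6,"delta_pos":[0,0,0],"angular":[0,0,0]},{"grip":1.5,"delta_pos":[0,0,0],"angular":[0,0,0]},{"grip":1.5,"delta_pos":[0,0,0],"angular":[0,0,0]},{"grip":1.5,"delta_pos":[0,0,0],"angular":[0,0,0]},{"grip":1.5,"delta_pos":[0,0,0],"angular":[0,0,0]}]'

```text
clock: 4.95
tcp_pos: [433.1, -10.0, 17.7]
tcp_rot: [0.0, 1.0, 0.001, 0.001]
wrist_force: [-0.3, 0.6, 5.7]
opening: 0.295
```

```bash
python3 - <<'E'
from h import *
s=observe();print(s['tcp_pos'].round(1),s['wrist_force'].round(1),s['opening'],s['clock'])
E
```

```text
[433.1 -10.   17.7] [-0.3  0.6  5.7] 0.29492879626486096 4.95
```

Call:
arm_command --rows '[{"grip":1.5,"delta_pos":[0,0,-4],"angular":[0,0,0]},{"grip":1.5,"delta_pos":[0,0,-4],"angular":[0,0,0]},{"grip":1.5,"delta_pos":[0,0,-4],"angular":[0,0,0]},{"grip":1.5,"delta_pos":[-3.5,2.6,0],"angular":[0,0,0]},{"grip":1.5,"delta_pos":[-4,3,0],"angular":[0,0,0]},{"grip":1.5,"delta_pos":[-4,3,0],"angular":[0,0,0]},{"grip":1.5,"delta_pos":[-3,2.2,0],"angular":[0,0,0]},{"grip":1.5,"delta_pos":[-2,2,0],"angular":[0,0,0]},{"grip":1.5,"delta_pos":[0,0,2],"angular":[0,0,0]},{"grip":1.5,"delta_pos":[0,0,0],"angular":[0,0,0]}]'

```text
clock: 5.95
tcp_pos: [595.2, 118.1, 114.4]
tcp_rot: [-0.0, 1.0, -0.001, -0.002]
wrist_force: [-1.8, -1.0, -1.4]
opening: 0.293
```

```bash
python3 - <<'E'
from h import *
p,d=eyes.capture("scene");cv2.imwrite("pics/s2.png",p[120:320,160:560])
for n in ["pan_right_top","pan_left_top","weight_mid"]:
    print(n,[(np.round(x["point"],1).tolist(),round(x["p"],2)) for x in tip_of(n,"scene")[:6]])
s=observe();print(s['tcp_pos'].round(1),s['wrist_force'].round(1),s['opening'],s['clock'])
E
```

```text
pan_right_top [([597.6, 116.6, 90.7], 0.56), ([596.3, 120.1, 133.8], 0.42)]
pan_left_top [([609.8, 339.3, 89.3], 0.66)]
weight_mid [([596.1, 118.3, 131.5], 0.67), ([636.8, -73.0, 56.8], 0.58)]
[597.  116.7 117.3] [-0.1 -0.3 -0.8] 0.2930861067904624 6.15
```

View pics/s2.png

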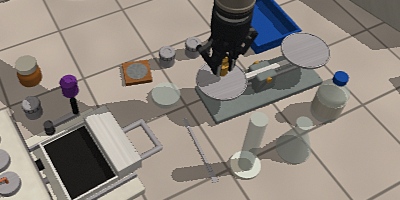

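Call:
arm_command --rows '[{"grip":1.5,"delta_pos":[0,0,1.3],"angular":[0,0,0]},{"grip":1.5,"delta_pos":[0,0,0.7],"angular":[0,0,0]},{"grip":1.5,"delta_pos":[0,0,0],"angular":[0,0,0]},{"grip":5.6,"delta_pos":[0,0,0],"angular":[0,0,0]},{"grip":5.6,"delta_pos":[0,0,0],"angular":[0,0,0]},{"grip":5.6,"delta_pos":[0,0,0],"angular":[0,0,0]},{"grip":5.6,"delta_pos":[0,0,-3],"angular":[0,0,0]},{"grip":5.6,"delta_pos":[0,0,-4],"angular":[0,0,0]},{"grip":5.6,"delta_pos":[2,0,-3],"angular":[0,0,0]},{"grip":5.6,"delta_pos":[4,1,0],"angular":[0,0,0]}]'

```text
clock: 7.15
tcp_pos: [542.3, 126.2, 201.7]
tcp_rot: [0.003, 1.0, 0.001, 0.006]
wrist_force: [-0.2, 1.7, 0.7]
opening: 0.656
```

Call:
arm_command --rows '[{"grip":5.6,"delta_pos":[4,0.5,0],"angular":[0,0,0]},{"grip":5.6,"delta_pos":[4,0.5,0],"angular":[0,0,0]},{"grip":5.6,"delta_pos":[2,0.4,2],"angular":[0,0,0]},{"grip":5.6,"delta_pos":[0,0,2],"angular":[0,0,0]},{"grip":5.6,"delta_pos":[0,0,0],"angular":[0,0,0]}]'

```text
clock: 7.65
tcp_pos: [434.9, 141.2, 154.9]
tcp_rot: [0.0, 1.0, -0.001, -0.002]
wrist_force: [0.2, -0.3, -0.2]
opening: 0.656
```

```bash
cat >> h.py <<'E'
def st():
    s=observe();print(s['tcp_pos'].round(1),s['wrist_force'].round(1),round(float(s['opening']),3),s['clock'])
def tips(cam,names):
    for n in names: print(cam,n,[(np.round(x["point"],1).tolist(),round(x["p"],2)) for x in tip_of(n,cam)[:6]])
E
python3 - <<'E'
from h import *
st()
p,d=eyes.capture("scene");cv2.imwrite("pics/s3.png",cv2.resize(p[120:320,160:560],None,fx=2,fy=2))
tips("scene",["pan_right_top","pan_left_top","weight_mid","cell_b"])
eyes.capture("wrist"); tips("wrist",["cell_b"])
st()
E
```

```text
[434.9 141.2 154.9] [ 0.2 -0.3 -0.2] 0.656 7.65
scene pan_right_top [([599.6, 116.7, 75.5], 0.86), ([432.8, 142.8, 22.0], 0.65), ([730.1, 324.9, -0.6], 0.57)]
scene pan_left_top [([612.9, 339.3, 103.4], 0.93), ([528.2, 17.3, 0.3], 0.54)]
scene weight_mid [([597.7, 121.9, 100.0], 0.61), ([432.4, 68.5, 22.7], 0.35)]
scene cell_b [([431.9, 141.1, 21.1], 0.64), ([432.3, 68.1, 24.0], 0.6), ([408.2, -175.1, 19.1], 0.54)]
wrist cell_b [([430.6, 142.1, 20.6], 0.97), ([433.2, -273.8, 23.3], 0.71), ([413.4, -172.2, 20.2], 0.59), ([432.4, 66.5, 19.7], 0.57)]
[438.  141.7 157.1] [ 0.3 -0.1  0.8] 0.656 8.0
```

View pics/s3.png

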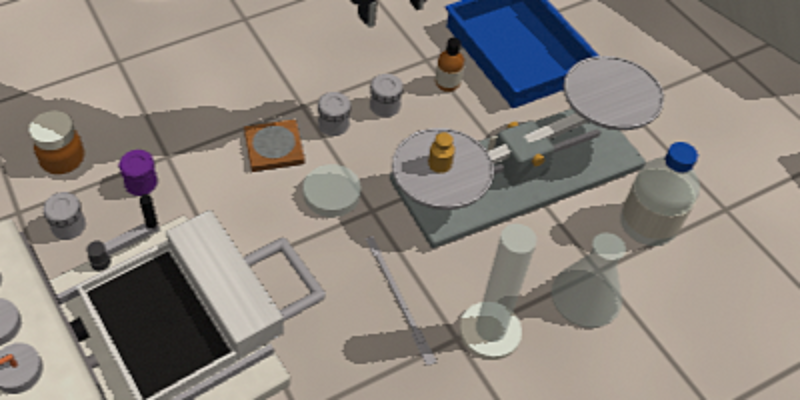

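Call:
arm_command --rows '[{"grip":5.6,"delta_pos":[0.5,0,4],"angular":[0,0,0]},{"grip":5.6,"delta_pos":[0,0,4],"angular":[0,0,0]},{"grip":5.6,"delta_pos":[0,0,4],"angular":[0,0,0]},{"grip":5.6,"delta_pos":[0,0,2],"angular":[0,0,0]},{"grip":5.6,"delta_pos":[0,0,1],"angular":[0,0,0]},{"grip":5.6,"delta_pos":[0,0,0],"angular":[0,0,0]},{"grip":2.5,"delta_pos":[0,0,0],"angular":[0,0,0]},{"grip":2.5,"delta_pos":[0,0,0],"angular":[0,0,0]},{"grip":2.5,"delta_pos":[0,0,0],"angular":[0,0,0]},{"grip":2.5,"delta_pos":[0,0,0],"angular":[0,0,0]}]'

```text
clock: 9.0
tcp_pos: [433.4, 142.2, 7.6]
tcp_rot: [0.0, 1.0, 0.001, 0.001]
wrist_force: [-1.1, -0.2, 6.3]
opening: 0.457
```

Call:
arm_command --rows '[{"grip":2.5,"delta_pos":[0,0,-4],"angular":[0,0,0]},{"grip":2.5,"delta_pos":[0,0,-4],"angular":[0,0,0]},{"grip":2.5,"delta_pos":[0,0,-4],"angular":[0,0,0]},{"grip":2.5,"delta_pos":[-2,2.2,-2],"angular":[0,0,0]},{"grip":2.5,"delta_pos":[-3,3.3,0],"angular":[0,0,0]},{"grip":2.5,"delta_pos":[-3,3.3,0],"angular":[0,0,0]},{"grip":2.5,"delta_pos":[-3,3.3,0],"angular":[0,0,0]},{"grip":2.5,"delta_pos":[-3,3.3,0],"angular":[0,0,0]},{"grip":2.5,"delta_pos":[-3,3.3,0],"angular":[0,0,0]},{"grip":2.5,"delta_pos":[-1,1,0],"angular":[0,0,0]}]'

```text
clock: 10.0
tcp_pos: [613.3, 343.5, 145.6]
tcp_rot: [-0.002, 1.0, 0.001, 0.001]
wrist_force: [-1.5, 0.8, -2.0]
opening: 0.451
```

Call:
arm_command --rows '[{"grip":2.5,"delta_pos":[0,0,1.5],"angular":[0,0,0]},{"grip":2.5,"delta_pos":[0,0,1.5],"angular":[0,0,0]},{"grip":2.5,"delta_pos":[0,0,0.5],"angular":[0,0,0]},{"grip":2.5,"delta_pos":[0,0,0],"angular":[0,0,0]},{"grip":2.5,"delta_pos":[0,0,0],"angular":[0,0,0]}]'

```text
clock: 10.5
tcp_pos: [611.8, 337.5, 111.6]
tcp_rot: [0.001, 1.0, -0.0, -0.0]
wrist_force: [-0.2, -0.7, -0.8]
opening: 0.452
```

```bash
python3 - <<'E'
from h import *
st()
p,d=eyes.capture("scene");cv2.imwrite("pics/s4.png",cv2.resize(p[120:320,260:560],None,fx=2,fy=2))
tips("scene",["pan_left_top","cell_b"])
E
```

```text
[611.8 337.5 111.6] [-0.2 -0.7 -0.8] 0.452 10.5
scene pan_left_top [([609.9, 337.2, 105.7], 0.85)]
scene cell_b [([409.8, -176.3, 18.4], 0.93), ([433.7, -274.0, 20.5], 0.75), ([433.8, 71.6, 25.4], 0.7), ([427.7, 349.2, 4.4], 0.69), ([607.8, 339.7, 126.5], 0.56), ([684.5, 20.1, 0.6], 0.24)]
```

View pics/s4.png

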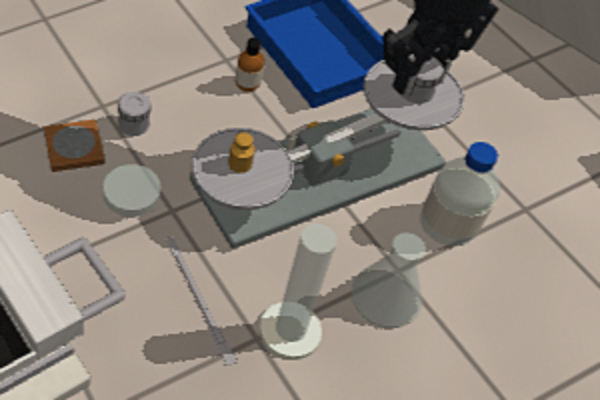

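Call:
arm_command --rows '[{"grip":5.6,"delta_pos":[0,0,0.1],"angular":[0,0,0]},{"grip":5.6,"delta_pos":[0,0,0],"angular":[0,0,0]},{"grip":5.6,"delta_pos":[0,0,0],"angular":[0,0,0]},{"grip":5.6,"delta_pos":[0,0,-2],"angular":[0,0,0]},{"grip":5.6,"delta_pos":[0,0,-4],"angular":[0,0,0]},{"grip":5.6,"delta_pos":[0,0,0],"angular":[0,0,0]},{"grip":5.6,"delta_pos":[0,0,0],"angular":[0,0,0]},{"grip":5.6,"delta_pos":[0,0,0],"angular":[0,0,0]},{"grip":5.6,"delta_pos":[0,0,0],"angular":[0,0,0]},{"grip":5.6,"delta_pos":[0,0,0],"angular":[0,0,0]}]'

```text
clock: 11.65
tcp_pos: [611.6, 338.3, 169.1]
tcp_rot: [0.0, 1.0, -0.0, -0.001]
wrist_force: [1.1, -0.5, -0.6]
opening: 0.655
```

```bash
cat >> h.py <<'E'
def bal(tag):
    for c in ("scene","top"):
        p,d=eyes.capture(c)
        if c=="scene": cv2.imwrite(f"pics/{tag}.png",cv2.resize(p[120:320,260:560],None,fx=2,fy=2))
        tips(c,["pan_left_top","pan_right_top"]+(["cell_b","weight_mid"] if c=="scene" else []))
        P=cloud(c,d)
        for nm,(x,y) in dict(L=(611,338),R=(598,118)).items():
            m=(np.hypot(P[...,0]-x,P[...,1]-y)<50)&(P[...,2]>60)&(P[...,2]<118)
            z=P[m][:,2]; h,e=np.histogram(z,bins=np.arange(60,119,3)); i=h.argmax(); print(c,nm,'pan z mode',e[i]+1.5,h[i])
    st()
E
python3 -c "
from h import *
bal('s5')"
```

```text
scene pan_left_top [([611.0, 335.5, 76.4], 0.94), ([684.0, 17.9, 0.9], 0.56), ([637.1, -76.3, 56.7], 0.46)]
scene pan_right_top [([598.4, 119.9, 104.9], 0.76), ([685.2, 19.6, 2.6], 0.42)]
scene cell_b [([611.1, 338.9, 95.4], 0.88), ([612.7, 339.3, 77.0], 0.67), ([429.3, -274.2, 18.7], 0.63), ([431.1, 68.9, 25.1], 0.56)]
scene weight_mid [([599.5, 122.5, 127.3], 0.71)]
scene L pan z mode 76.5 422
scene R pan z mode 103.5 777
top pan_left_top [([608.7, 338.1, 74.4], 0.86), ([611.5, -226.1, 41.5], 0.68)]
top pan_right_top [([594.8, 117.6, 102.2], 0.59)]
top L pan z mode 73.5 629
top R pan z mode 103.5 1013
[612.2 338.5 170.3] [ 0.2  0.3 -0.4] 0.657 12.05
```

View pics/s5.png

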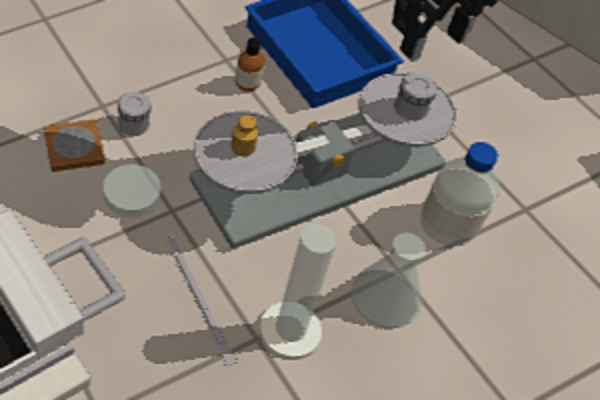

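Call:
arm_command --rows '[{"grip":5.6,"delta_pos":[0,0,4],"angular":[0,0,0]},{"grip":5.6,"delta_pos":[0,0,3],"angular":[0,0,0]},{"grip":5.6,"delta_pos":[0,0,1.7],"angular":[0,0,0]},{"grip":5.6,"delta_pos":[0,0,0],"angular":[0,0,0]},{"grip":2.5,"delta_pos":[0,0,0],"angular":[0,0,0]},{"grip":2.5,"delta_pos":[0,0,0],"angular":[0,0,0]},{"grip":2.5,"delta_pos":[0,0,0],"angular":[0,0,0]},{"grip":2.5,"delta_pos":[0,0,0],"angular":[0,0,0]}]'

```text
clock: 12.85
tcp_pos: [613.4, 338.9, 84.9]
tcp_rot: [0.001, 1.0, 0.001, 0.001]
wrist_force: [0.4, 1.3, 2.3]
opening: 0.451
```

Call:
arm_command --rows '[{"grip":2.5,"delta_pos":[0,0,-2],"angular":[0,0,0]},{"grip":2.5,"delta_pos":[0,0,-4],"angular":[0,0,0]},{"grip":2.5,"delta_pos":[0,0,-4],"angular":[0,0,0]},{"grip":2.5,"delta_pos":[0,0,-3],"angular":[0,0,0]},{"grip":2.5,"delta_pos":[1.2,-4,0],"angular":[0,0,0]},{"grip":2.5,"delta_pos":[1,-4,0],"angular":[0,0,0]},{"grip":2.5,"delta_pos":[0,-4,0],"angular":[0,0,0]},{"grip":2.5,"delta_pos":[0,-4,0],"angular":[0,0,0]},{"grip":2.5,"delta_pos":[0,-4,0],"angular":[0,0,0]},{"grip":2.5,"delta_pos":[0,-4,0],"angular":[0,0,0]}]'

```text
clock: 13.85
tcp_pos: [589.6, 97.0, 213.7]
tcp_rot: [0.0, 1.0, 0.0, 0.0]
wrist_force: [0.4, -0.2, -0.9]
opening: 0.454
```

Call:
arm_command --rows '[{"grip":2.5,"delta_pos":[0,-4,0],"angular":[0,0,0]},{"grip":2.5,"delta_pos":[0,-4,0],"angular":[0,0,0]},{"grip":2.5,"delta_pos":[0,-4,0],"angular":[0,0,0]},{"grip":2.5,"delta_pos":[-1,-4,0],"angular":[0,0,0]},{"grip":2.5,"delta_pos":[-2,-4,0],"angular":[0,0,0]},{"grip":2.5,"delta_pos":[-2,-4,0],"angular":[0,0,0]},{"grip":2.5,"delta_pos":[-2,-4,0],"angular":[0,0,0]},{"grip":2.5,"delta_pos":[0,-3,2],"angular":[0,0,0]},{"grip":2.5,"delta_pos":[0,-1,4],"angular":[0,0,0]},{"grip":2.5,"delta_pos":[0,0,3],"angular":[0,0,0]}]'

```text
clock: 14.85
tcp_pos: [658.3, -225.2, 121.8]
tcp_rot: [0.003, 1.0, -0.001, -0.0]
wrist_force: [-0.2, 1.0, -1.3]
opening: 0.452
```

Call:
arm_command --rows '[{"grip":2.5,"delta_pos":[0,0,2],"angular":[0,0,0]},{"grip":2.5,"delta_pos":[0,0,0],"angular":[0,0,0]},{"grip":2.5,"delta_pos":[0,0,0],"angular":[0,0,0]}]'

```text
clock: 15.15
tcp_pos: [660.0, -221.5, 103.8]
tcp_rot: [0.0, 1.0, -0.0, 0.0]
wrist_force: [0.3, 0.3, -1.2]
opening: 0.448
```

```bash
python3 - <<'E'
from h import *
st()
p,d=eyes.capture("scene");cv2.imwrite("pics/s6.png",cv2.resize(p[150:350,60:360],None,fx=2,fy=2))
tips("scene",["carriage_mat","cell_b"])
p,d=eyes.capture("wrist");cv2.imwrite("pics/w6.png",p); tips("wrist",["carriage_mat","cell_b"])
E
```

```text
[ 660.  -221.5  103.8] [ 0.3  0.3 -1.2] 0.448 15.15
scene carriage_mat [([616.7, -227.5, 35.5], 0.87), ([612.2, 339.8, 104.3], 0.54)]
scene cell_b [([433.4, 69.3, 26.7], 0.78), ([659.6, -219.7, 112.4], 0.71), ([432.3, -276.2, 21.1], 0.61)]
wrist carriage_mat [([613.6, -228.0, 35.9], 0.98)]
wrist cell_b [([660.5, -222.0, 116.9], 0.96)]
```

View pics/s6.png

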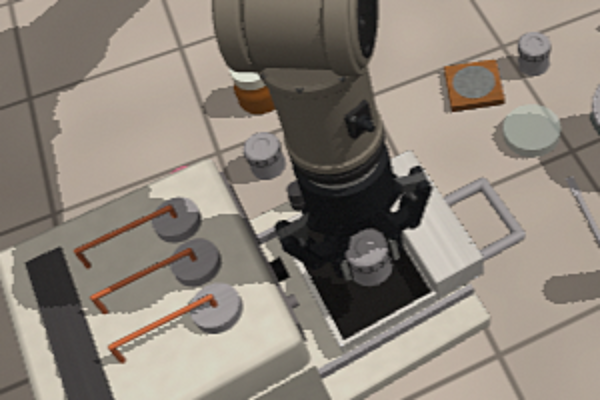

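View pics/w6.png

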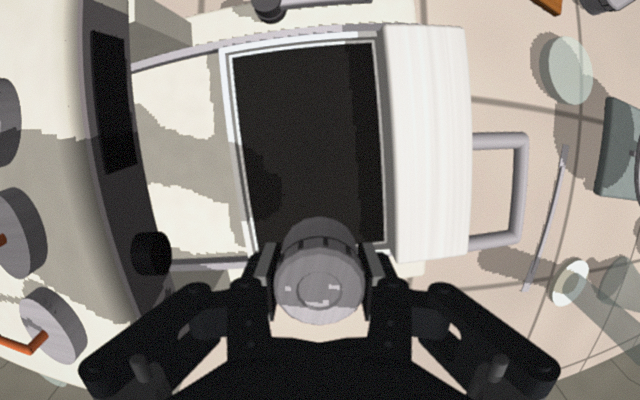

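Call:
arm_command --rows '[{"grip":2.5,"delta_pos":[0,-0.1,3],"angular":[0,0,0]},{"grip":2.5,"delta_pos":[0,0,2],"angular":[0,0,0]},{"grip":2.5,"delta_pos":[0,0,1],"angular":[0,0,0]},{"grip":2.5,"delta_pos":[0,0,0.1],"angular":[0,0,0]},{"grip":2.5,"delta_pos":[0,0,0],"angular":[0,0,0]},{"grip":5.3,"delta_pos":[0,0,0],"angular":[0,0,0]},{"grip":5.3,"delta_pos":[0,0,0],"angular":[0,0,0]},{"grip":5.3,"delta_pos":[0,0,0],"angular":[0,0,0]},{"grip":5.3,"delta_pos":[0,0,-3],"angular":[0,0,0]},{"grip":5.3,"delta_pos":[0,0,-4],"angular":[0,0,0]}]'

```text
clock: 16.45
tcp_pos: [658.0, -221.2, 110.2]
tcp_rot: [0.0, 1.0, 0.001, -0.003]
wrist_force: [0.8, -0.2, 0.1]
opening: 0.618
```

Call:
arm_command --rows '[{"grip":5.6,"delta_pos":[0,0,-4],"angular":[0,0,0]},{"grip":5.6,"delta_pos":[2,2,-3],"angular":[0,0,0]},{"grip":5.6,"delta_pos":[3,4,0],"angular":[0,0,0]},{"grip":5.6,"delta_pos":[3,4,0],"angular":[0,0,0]},{"grip":5.6,"delta_pos":[3,4,0],"angular":[0,0,0]},{"grip":5.6,"delta_pos":[3,4,0],"angular":[0,0,0]},{"grip":5.6,"delta_pos":[3,4,0],"angular":[0,0,0]},{"grip":5.6,"delta_pos":[3,4,0],"angular":[0,0,0]},{"grip":5.6,"delta_pos":[3,3,0],"angular":[0,0,0]},{"grip":5.6,"delta_pos":[0,0,3],"angular":[0,0,0]}]'

```text
clock: 17.45
tcp_pos: [429.4, 73.6, 154.8]
tcp_rot: [-0.004, 1.0, 0.003, 0.003]
wrist_force: [1.5, -0.6, 1.3]
opening: 0.651
```

```bash
python3 - <<'E'
from h import *
st()
p,d=eyes.capture("scene");cv2.imwrite("pics/s7.png",cv2.resize(p[120:320,100:500],None,fx=2,fy=2))
tips("scene",["carriage_mat","cell_b","weight_mid"])
p,d=eyes.capture("wrist");cv2.imwrite("pics/w7.png",p); tips("wrist",["cell_b"]);st()
E
```

```text
[429.4  73.6 154.8] [ 1.5 -0.6  1.3] 0.651 17.45
scene carriage_mat [([617.0, -230.4, 37.2], 0.69)]
scene cell_b [([432.8, 71.6, 20.3], 0.88), ([434.2, -270.9, 22.5], 0.79), ([654.4, -225.7, 57.5], 0.75), ([413.0, -177.1, 19.3], 0.7)]
scene weight_mid [([599.1, 120.1, 99.1], 0.66), ([617.0, -232.0, 35.5], 0.62), ([431.9, -273.0, 22.6], 0.58), ([730.0, 322.9, 1.3], 0.53)]
wrist cell_b [([439.9, -356.4, 21.1], 0.95), ([430.9, -273.0, 23.3], 0.9), ([432.2, 69.3, 20.4], 0.88), ([411.8, -174.0, 21.7], 0.55)]
[431.3  66.9 153.2] [0.8 0.2 0.5] 0.657 17.75
```

View pics/s7.png

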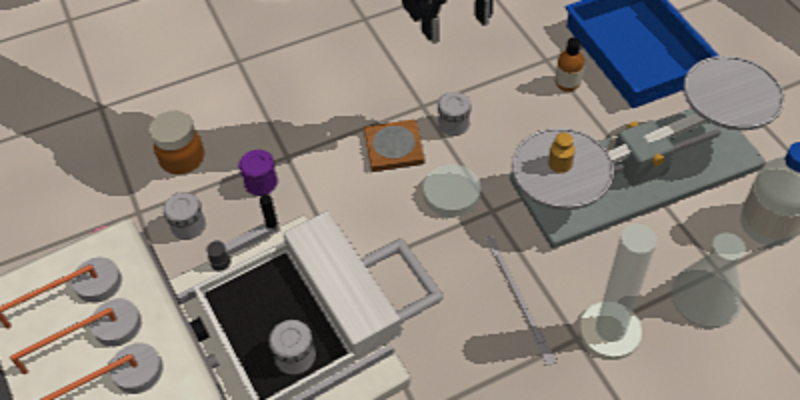

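Call:
arm_command --rows '[{"grip":5.6,"delta_pos":[-0.2,0.2,4],"angular":[0,0,0]},{"grip":5.6,"delta_pos":[0,0,4],"angular":[0,0,0]},{"grip":5.6,"delta_pos":[0,0,3.5],"angular":[0,0,0]},{"grip":5.6,"delta_pos":[0,0,2],"angular":[0,0,0]},{"grip":5.6,"delta_pos":[0,0,1],"angular":[0,0,0]},{"grip":5.6,"delta_pos":[0,0,0],"angular":[0,0,0]},{"grip":2.5,"delta_pos":[0,0,0],"angular":[0,0,0]},{"grip":2.5,"delta_pos":[0,0,0],"angular":[0,0,0]},{"grip":2.5,"delta_pos":[0,0,0],"angular":[0,0,0]},{"grip":2.5,"delta_pos":[0,0,0],"angular":[0,0,0]}]'

```text
clock: 18.75
tcp_pos: [433.5, 69.9, 8.6]
tcp_rot: [0.001, 1.0, 0.001, 0.002]
wrist_force: [-0.2, -1.1, 7.2]
opening: 0.453
```

Call:
arm_command --rows '[{"grip":2.5,"delta_pos":[0,0,-4],"angular":[0,0,0]},{"grip":2.5,"delta_pos":[0,0,-4],"angular":[0,0,0]},{"grip":2.5,"delta_pos":[0,0,-4],"angular":[0,0,0]},{"grip":2.5,"delta_pos":[-2,3.6,-2],"angular":[0,0,0]},{"grip":2.5,"delta_pos":[-3,4,0],"angular":[0,0,0]},{"grip":2.5,"delta_pos":[-3,4,0],"angular":[0,0,0]},{"grip":2.5,"delta_pos":[-3,4,0],"angular":[0,0,0]},{"grip":2.5,"delta_pos":[-3,4,0],"angular":[0,0,0]},{"grip":2.5,"delta_pos":[-3,4,0],"angular":[0,0,0]},{"grip":2.5,"delta_pos":[-1,3.3,0],"angular":[0,0,0]}]'

```text
clock: 19.75
tcp_pos: [614.2, 340.7, 147.1]
tcp_rot: [0.0, 1.0, 0.0, 0.001]
wrist_force: [0.1, -0.3, 0.3]
opening: 0.455
```

Call:
arm_command --rows '[{"grip":2.5,"delta_pos":[0,0,1.5],"angular":[0,0,0]},{"grip":2.5,"delta_pos":[0,0,1.5],"angular":[0,0,0]},{"grip":2.5,"delta_pos":[0,0,0.6],"angular":[0,0,0]},{"grip":2.5,"delta_pos":[0,0,0],"angular":[0,0,0]},{"grip":2.5,"delta_pos":[0,0,0],"angular":[0,0,0]}]'

```text
clock: 20.25
tcp_pos: [612.2, 336.9, 111.8]
tcp_rot: [0.001, 1.0, -0.0, -0.0]
wrist_force: [-0.6, -0.6, -0.2]
opening: 0.454
```

Call:
arm_command --rows '[{"grip":5.6,"delta_pos":[0,0,0.1],"angular":[0,0,0]},{"grip":5.6,"delta_pos":[0,0,0],"angular":[0,0,0]},{"grip":5.6,"delta_pos":[0,0,0],"angular":[0,0,0]},{"grip":5.6,"delta_pos":[0,0,-2],"angular":[0,0,0]},{"grip":5.6,"delta_pos":[0,0,-4],"angular":[0,0,0]},{"grip":5.6,"delta_pos":[0,0,0],"angular":[0,0,0]},{"grip":5.6,"delta_pos":[0,0,0],"angular":[0,0,0]},{"grip":5.6,"delta_pos":[0,0,0],"angular":[0,0,0]},{"grip":5.6,"delta_pos":[0,0,0],"angular":[0,0,0]},{"grip":5.6,"delta_pos":[0,0,0],"angular":[0,0,0]}]'

```text
clock: 21.25
tcp_pos: [611.6, 338.3, 169.2]
tcp_rot: [0.0, 1.0, -0.0, -0.001]
wrist_force: [-1.5, 0.5, -0.6]
opening: 0.655
```

Call:
arm_command --rows '[{"grip":5.6,"delta_pos":[0,0,0],"angular":[0,0,0]},{"grip":5.6,"delta_pos":[0,0,0],"angular":[0,0,0]},{"grip":5.6,"delta_pos":[0,0,0],"angular":[0,0,0]},{"grip":5.6,"delta_pos":[0,0,0],"angular":[0,0,0]},{"grip":5.6,"delta_pos":[0,0,0],"angular":[0,0,0]},{"grip":5.6,"delta_pos":[0,0,0],"angular":[0,0,0]},{"grip":5.6,"delta_pos":[0,0,0],"angular":[0,0,0]},{"grip":5.6,"delta_pos":[0,0,0],"angular":[0,0,0]},{"grip":5.6,"delta_pos":[0,0,0],"angular":[0,0,0]},{"grip":5.6,"delta_pos":[0,0,0],"angular":[0,0,0]}]'

```text
clock: 22.25
tcp_pos: [612.2, 338.5, 170.3]
tcp_rot: [0.0, 1.0, 0.0, 0.0]
wrist_force: [0.2, -0.7, 0.6]
opening: 0.655
```

```bash
python3 -c "
from h import *
bal('s8')"
```

```text
scene pan_left_top [([609.9, 339.2, 106.4], 0.59), ([431.1, -13.6, 14.0], 0.56), ([500.7, -191.9, 70.2], 0.26)]
scene pan_right_top [([602.3, 120.8, 77.3], 0.81), ([431.8, -274.3, 22.2], 0.32)]
scene cell_b [([656.6, -222.3, 56.9], 0.91), ([431.4, -274.2, 23.1], 0.75), ([411.6, -176.6, 22.4], 0.56)]
scene weight_mid [([599.3, 121.6, 95.6], 0.73)]
scene L pan z mode 103.5 537
scene R pan z mode 76.5 614
top pan_left_top [([609.0, 336.9, 102.7], 0.56)]
top pan_right_top [([595.7, 118.1, 76.0], 0.92)]
top L pan z mode 103.5 666
top R pan z mode 73.5 895
[612.2 338.5 170.3] [ 0.4  0.1 -0.7] 0.656 22.65
```

View pics/s8.png

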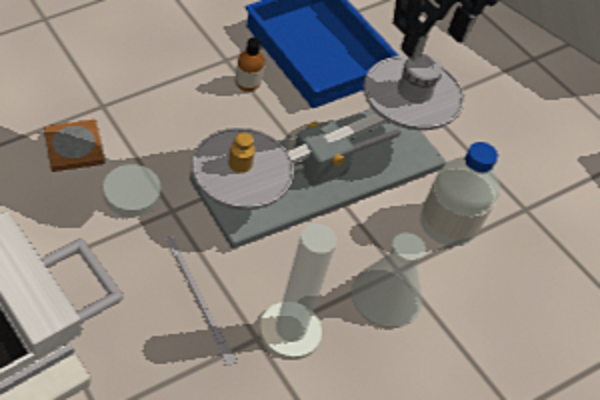

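Call:
arm_command --rows '[{"grip":5.6,"delta_pos":[0,0,0],"angular":[0,0,0]},{"grip":5.6,"delta_pos":[0,0,0],"angular":[0,0,0]},{"grip":5.6,"delta_pos":[0,0,0],"angular":[0,0,0]},{"grip":5.6,"delta_pos":[0,0,0],"angular":[0,0,0]},{"grip":5.6,"delta_pos":[0,0,0],"angular":[0,0,0]},{"grip":5.6,"delta_pos":[0,0,0],"angular":[0,0,0]},{"grip":5.6,"delta_pos":[0,0,0],"angular":[0,0,0]},{"grip":5.6,"delta_pos":[0,0,0],"angular":[0,0,0]},{"grip":5.6,"delta_pos":[0,0,0],"angular":[0,0,0]},{"grip":5.6,"delta_pos":[0,0,0],"angular":[0,0,0]}]'

```text
clock: 23.65
tcp_pos: [612.2, 338.5, 170.3]
tcp_rot: [0.0, 1.0, 0.0, -0.0]
wrist_force: [0.7, -0.3, 0.7]
opening: 0.658
```

```bash
python3 -c "
from h import *
bal('s9'); eyes.capture('wrist'); tips('wrist',['basket_in','cell_b'])"
```

```text
scene pan_left_top [([610.3, 336.8, 104.3], 0.94)]
scene pan_right_top [([599.3, 120.4, 77.5], 0.84)]
scene cell_b [([657.7, -224.3, 59.0], 0.81), ([433.6, -271.5, 21.0], 0.8), ([410.4, -179.0, 17.6], 0.78), ([612.2, 334.8, 128.1], 0.58)]
scene weight_mid [([596.4, 121.2, 98.6], 0.77)]
scene L pan z mode 103.5 550
scene R pan z mode 76.5 621
top pan_left_top [([608.6, 331.0, 103.5], 0.55)]
top pan_right_top [([596.9, 113.8, 77.1], 0.98)]
top L pan z mode 103.5 646
top R pan z mode 73.5 940
[612.2 338.5 170.3] [-0.8 -0.   0.1] 0.659 24.05
wrist basket_in [([424.8, 348.8, 6.9], 0.94), ([436.3, 235.4, 38.5], 0.62)]
wrist cell_b [([610.7, 337.1, 120.5], 0.88)]
```

Call:
arm_command --rows '[{"grip":5.6,"delta_pos":[0,0,3.5],"angular":[0,0,0]},{"grip":5.6,"delta_pos":[0,0,2.5],"angular":[0,0,0]},{"grip":5.6,"delta_pos":[0,0,0],"angular":[0,0,0]},{"grip":2.5,"delta_pos":[0,0,0],"angular":[0,0,0]},{"grip":2.5,"delta_pos":[0,0,0],"angular":[0,0,0]},{"grip":2.5,"delta_pos":[0,0,0],"angular":[0,0,0]},{"grip":2.5,"delta_pos":[0,0,0],"angular":[0,0,0]},{"grip":2.5,"delta_pos":[0,0,-2],"angular":[0,0,0]},{"grip":2.5,"delta_pos":[1,0,-3],"angular":[0,0,0]},{"grip":2.5,"delta_pos":[3.7,0.3,0],"angular":[0,0,0]}]'

```text
clock: 25.2
tcp_pos: [571.4, 340.8, 165.7]
tcp_rot: [0.003, 1.0, 0.002, 0.006]
wrist_force: [0.1, -0.1, -0.0]
opening: 0.451
```

Call:
arm_command --rows '[{"grip":2.5,"delta_pos":[4,0.4,0],"angular":[0,0,0]},{"grip":2.5,"delta_pos":[4,0.4,0],"angular":[0,0,0]},{"grip":2.5,"delta_pos":[2,0,0],"angular":[0,0,0]},{"grip":2.5,"delta_pos":[0,0,3],"angular":[0,0,0]},{"grip":2.5,"delta_pos":[0,0,4],"angular":[0,0,0]},{"grip":2.5,"delta_pos":[0,0,3],"angular":[0,0,0]},{"grip":2.5,"delta_pos":[0,0,0],"angular":[0,0,0]}]'

```text
clock: 25.9
tcp_pos: [462.2, 347.6, 56.9]
tcp_rot: [0.0, 1.0, -0.003, -0.003]
wrist_force: [-0.4, -0.1, -0.4]
opening: 0.45
```

```bash
python3 - <<'E'
from h import *
st()
p,d=eyes.capture("scene");cv2.imwrite("pics/s10.png",cv2.resize(p[80:280,260:560],None,fx=2,fy=2))
p,d=eyes.capture("wrist");cv2.imwrite("pics/w10.png",p); tips("wrist",["basket_in","cell_b"]);st()
E
```

```text
[462.2 347.6  56.9] [-0.4 -0.1 -0.4] 0.45 25.9
wrist basket_in []
wrist cell_b [([464.7, 349.5, 70.2], 0.6), ([433.2, 237.3, 37.8], 0.43)]
[466.8 350.6  62.5] [ 0.9 -0.4  0.1] 0.451 26.1
```

View pics/w10.png

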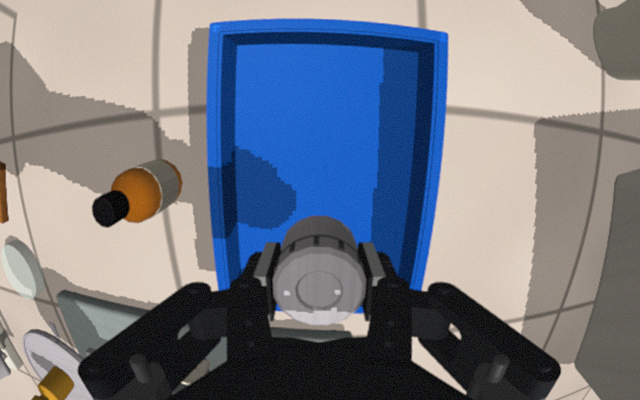

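Call:
arm_command --rows '[{"grip":2.5,"delta_pos":[0,0,2.5],"angular":[0,0,0]},{"grip":2.5,"delta_pos":[0,0,1.5],"angular":[0,0,0]},{"grip":2.5,"delta_pos":[0,0,0.8],"angular":[0,0,0]},{"grip":2.5,"delta_pos":[0,0,0],"angular":[0,0,0]},{"grip":5.6,"delta_pos":[0,0,0],"angular":[0,0,0]},{"grip":5.6,"delta_pos":[0,0,0],"angular":[0,0,0]},{"grip":5.6,"delta_pos":[0,0,0],"angular":[0,0,0]},{"grip":5.6,"delta_pos":[0,0,-3],"angular":[0,0,0]},{"grip":5.6,"delta_pos":[0,0,-4],"angular":[0,0,0]},{"grip":5.6,"delta_pos":[0,0,-4],"angular":[0,0,0]}]'

```text
clock: 27.1
tcp_pos: [464.9, 349.3, 123.4]
tcp_rot: [0.001, 1.0, -0.0, -0.0]
wrist_force: [-0.1, 0.4, 0.8]
opening: 0.657
```

Call:
arm_command --rows '[{"grip":5.6,"delta_pos":[0,-3,-4],"angular":[0,0,0]},{"grip":5.6,"delta_pos":[0,-4,-2],"angular":[0,0,0]},{"grip":5.6,"delta_pos":[0,-5,0],"angular":[0,0,0]},{"grip":5.6,"delta_pos":[0,-5,0],"angular":[0,0,0]},{"grip":5.6,"delta_pos":[0,-5,0],"angular":[0,0,0]},{"grip":5.6,"delta_pos":[0,-5,0],"angular":[0,0,0]},{"grip":5.6,"delta_pos":[0,-5,0],"angular":[0,0,0]},{"grip":5.6,"delta_pos":[0,-5,0],"angular":[0,0,0]},{"grip":5.6,"delta_pos":[0,-5,0],"angular":[0,0,0]},{"grip":5.6,"delta_pos":[0,-5,0],"angular":[0,0,0]}]'

```text
clock: 28.1
tcp_pos: [464.5, -122.2, 182.8]
tcp_rot: [0.0, 1.0, 0.0, 0.001]
wrist_force: [1.3, -0.6, 0.3]
opening: 0.655
```

Call:
arm_command --rows '[{"grip":5.6,"delta_pos":[0.5,-5,0],"angular":[0,0,0]},{"grip":5.6,"delta_pos":[1,-5,0],"angular":[0,0,0]},{"grip":5.6,"delta_pos":[1,-4,0],"angular":[0,0,0]},{"grip":5.6,"delta_pos":[1,-1.2,2],"angular":[0,0,0]},{"grip":5.6,"delta_pos":[0,0,1],"angular":[0,0,0]},{"grip":5.6,"delta_pos":[0,0,0],"angular":[0,0,0]}]'

```text
clock: 28.7
tcp_pos: [429.1, -269.6, 150.9]
tcp_rot: [0.0, 1.0, 0.001, -0.001]
wrist_force: [-0.3, 0.2, 0.1]
opening: 0.654
```

```bash
python3 - <<'E'
from h import *
st()
p,d=eyes.capture("scene");cv2.imwrite("pics/s11.png",cv2.resize(p[80:340,150:550],None,fx=2,fy=2))
tips("scene",["cell_b","weight_mid"])
p,d=eyes.capture("wrist");cv2.imwrite("pics/w11.png",p); tips("wrist",["cell_b"]);st()
E
```

```text
[ 429.1 -269.6  150.9] [-0.3  0.2  0.1] 0.654 28.7
scene cell_b [([433.7, -274.8, 20.0], 0.84), ([657.8, -223.6, 57.8], 0.76), ([615.2, -229.5, 33.3], 0.57), ([413.7, -173.6, 19.4], 0.54), ([726.7, 322.4, 0.5], 0.39), ([615.0, 336.2, 103.0], 0.33)]
scene weight_mid []
wrist cell_b [([439.9, -357.2, 19.0], 0.7), ([412.4, -173.0, 19.5], 0.59), ([429.9, -270.9, 20.4], 0.56)]
[ 431.1 -270.   152.9] [ 0.9 -0.4 -0.6] 0.659 28.95
```

View pics/s11.png

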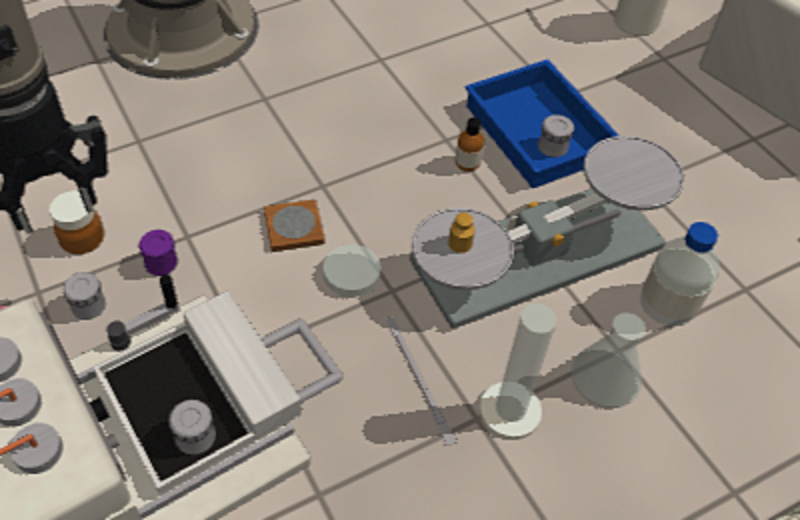

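View pics/w11.png

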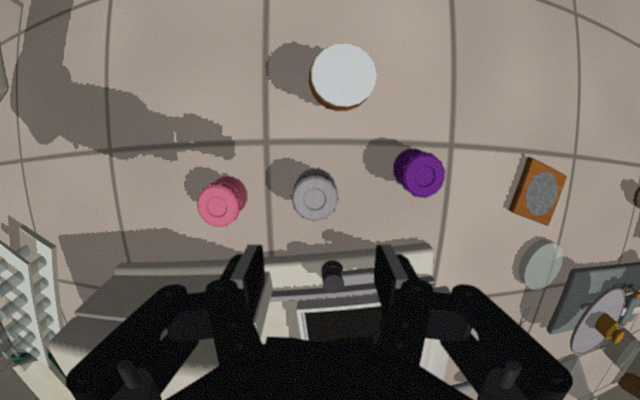

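Call:
arm_command --rows '[{"grip":5.6,"delta_pos":[-0.1,0,4],"angular":[0,0,0]},{"grip":5.6,"delta_pos":[0,0,4],"angular":[0,0,0]},{"grip":5.6,"delta_pos":[0,0,3.5],"angular":[0,0,0]},{"grip":5.6,"delta_pos":[0,0,2],"angular":[0,0,0]},{"grip":5.6,"delta_pos":[0,0,1],"angular":[0,0,0]},{"grip":5.6,"delta_pos":[0,0,0],"angular":[0,0,0]},{"grip":2.5,"delta_pos":[0,0,0],"angular":[0,0,0]},{"grip":2.5,"delta_pos":[0,0,0],"angular":[0,0,0]},{"grip":2.5,"delta_pos":[0,0,0],"angular":[0,0,0]},{"grip":2.5,"delta_pos":[0,0,0],"angular":[0,0,0]}]'

```text
clock: 29.95
tcp_pos: [432.2, -271.8, 8.7]
tcp_rot: [0.0, 1.0, -0.0, 0.002]
wrist_force: [-0.1, 0.4, 5.6]
opening: 0.453
```

Call:
arm_command --rows '[{"grip":2.5,"delta_pos":[0,0,-4],"angular":[0,0,0]},{"grip":2.5,"delta_pos":[0,0,-4],"angular":[0,0,0]},{"grip":2.5,"delta_pos":[0,2,-4],"angular":[0,0,0]},{"grip":2.5,"delta_pos":[0,4,-3],"angular":[0,0,0]},{"grip":2.5,"delta_pos":[0,5,0],"angular":[0,0,0]},{"grip":2.5,"delta_pos":[0,5,0],"angular":[0,0,0]},{"grip":2.5,"delta_pos":[0,5,0],"angular":[0,0,0]},{"grip":2.5,"delta_pos":[0,5,0],"angular":[0,0,0]},{"grip":2.5,"delta_pos":[-2,4,0],"angular":[0,0,0]},{"grip":2.5,"delta_pos":[-2,4,0],"angular":[0,0,0]}]'

```text
clock: 30.95
tcp_pos: [470.8, 71.1, 157.8]
tcp_rot: [-0.0, 1.0, 0.001, 0.0]
wrist_force: [1.0, 0.1, -1.0]
opening: 0.454
```

Call:
arm_command --rows '[{"grip":2.5,"delta_pos":[-2,4,0],"angular":[0,0,0]},{"grip":2.5,"delta_pos":[-2,4,0],"angular":[0,0,0]},{"grip":2.5,"delta_pos":[-2,4,0],"angular":[0,0,0]},{"grip":2.5,"delta_pos":[-2,4,0],"angular":[0,0,0]},{"grip":2.5,"delta_pos":[-2,4,0],"angular":[0,0,0]},{"grip":2.5,"delta_pos":[-2,4,0],"angular":[0,0,0]},{"grip":2.5,"delta_pos":[-2,3.1,0],"angular":[0,0,0]},{"grip":2.5,"delta_pos":[0,0,0],"angular":[0,0,0]}]'

```text
clock: 31.75
tcp_pos: [611.6, 346.6, 156.3]
tcp_rot: [-0.003, 1.0, 0.002, 0.0]
wrist_force: [-1.5, -0.3, -1.8]
opening: 0.454
```

Call:
arm_command --rows '[{"grip":2.5,"delta_pos":[0,0,2.5],"angular":[0,0,0]},{"grip":2.5,"delta_pos":[0,0,1.5],"angular":[0,0,0]},{"grip":2.5,"delta_pos":[0,0,0.6],"angular":[0,0,0]},{"grip":2.5,"delta_pos":[0,0,0],"angular":[0,0,0]},{"grip":2.5,"delta_pos":[0,0,0],"angular":[0,0,0]}]'

```text
clock: 32.25
tcp_pos: [611.6, 339.4, 112.2]
tcp_rot: [0.001, 1.0, 0.0, 0.0]
wrist_force: [-1.1, -0.5, 0.0]
opening: 0.452
```

Call:
arm_command --rows '[{"grip":5.6,"delta_pos":[0,0,0.1],"angular":[0,0,0]},{"grip":5.6,"delta_pos":[0,0,0],"angular":[0,0,0]},{"grip":5.6,"delta_pos":[0,0,0],"angular":[0,0,0]},{"grip":5.6,"delta_pos":[0,0,-2],"angular":[0,0,0]},{"grip":5.6,"delta_pos":[0,0,-4],"angular":[0,0,0]},{"grip":5.6,"delta_pos":[0,0,0],"angular":[0,0,0]},{"grip":5.6,"delta_pos":[0,0,0],"angular":[0,0,0]},{"grip":5.6,"delta_pos":[0,0,0],"angular":[0,0,0]},{"grip":5.6,"delta_pos":[0,0,0],"angular":[0,0,0]},{"grip":5.6,"delta_pos":[0,0,0],"angular":[0,0,0]}]'

```text
clock: 33.25
tcp_pos: [610.8, 339.6, 169.2]
tcp_rot: [0.0, 1.0, -0.0, -0.001]
wrist_force: [0.7, -0.2, 1.3]
opening: 0.655
```

Call:
arm_command --rows '[{"grip":5.6,"delta_pos":[0,0,0],"angular":[0,0,0]},{"grip":5.6,"delta_pos":[0,0,0],"angular":[0,0,0]},{"grip":5.6,"delta_pos":[0,0,0],"angular":[0,0,0]},{"grip":5.6,"delta_pos":[0,0,0],"angular":[0,0,0]},{"grip":5.6,"delta_pos":[0,0,0],"angular":[0,0,0]},{"grip":5.6,"delta_pos":[0,0,0],"angular":[0,0,0]},{"grip":5.6,"delta_pos":[0,0,0],"angular":[0,0,0]},{"grip":5.6,"delta_pos":[0,0,0],"angular":[0,0,0]},{"grip":5.6,"delta_pos":[0,0,0],"angular":[0,0,0]},{"grip":5.6,"delta_pos":[0,0,0],"angular":[0,0,0]}]'

```text
clock: 34.25
tcp_pos: [611.4, 339.7, 170.3]
tcp_rot: [0.0, 1.0, 0.0, 0.0]
wrist_force: [0.5, -0.0, -0.0]
opening: 0.654
```

```bash
python3 -c "
from h import *
bal('s12')"
```

```text
scene pan_left_top [([612.6, 335.0, 104.7], 0.66)]
scene pan_right_top [([600.6, 117.9, 79.4], 0.77)]
scene cell_b [([611.9, 340.5, 122.9], 0.85), ([464.3, 349.3, 30.0], 0.69), ([658.7, -224.8, 58.1], 0.68), ([409.1, -173.6, 16.7], 0.57), ([597.7, 117.4, 96.7], 0.32)]
scene weight_mid [([598.8, 120.7, 96.6], 0.61)]
scene L pan z mode 103.5 561
scene R pan z mode 76.5 621
top pan_left_top [([609.7, 337.9, 103.3], 0.86), ([633.1, -83.3, 56.4], 0.49), ([779.2, 196.4, 2.6], 0.28)]
top pan_right_top [([596.0, 115.2, 76.2], 0.63)]
top L pan z mode 103.5 678
top R pan z mode 73.5 894
[611.4 339.7 170.3] [-0.1  0.4  0.2] 0.657 34.65
```

View pics/s12.png

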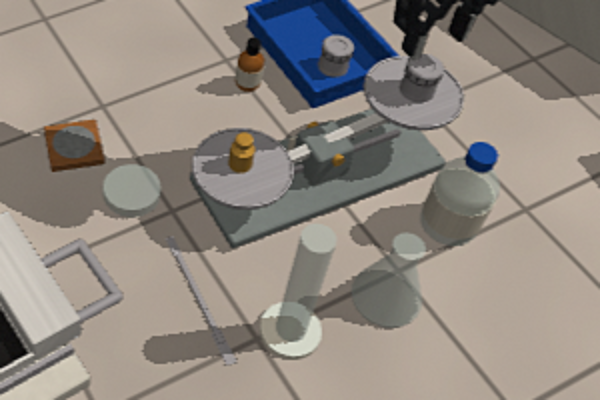

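Call:
arm_command --rows '[{"grip":5.6,"delta_pos":[0,0,0],"angular":[0,0,0]},{"grip":5.6,"delta_pos":[0,0,0],"angular":[0,0,0]},{"grip":5.6,"delta_pos":[0,0,0],"angular":[0,0,0]},{"grip":5.6,"delta_pos":[0,0,0],"angular":[0,0,0]},{"grip":5.6,"delta_pos":[0,0,0],"angular":[0,0,0]},{"grip":5.6,"delta_pos":[0,0,0],"angular":[0,0,0]},{"grip":5.6,"delta_pos":[0,0,0],"angular":[0,0,0]},{"grip":5.6,"delta_pos":[0,0,0],"angular":[0,0,0]},{"grip":5.6,"delta_pos":[0,0,0],"angular":[0,0,0]},{"grip":5.6,"delta_pos":[0,0,0],"angular":[0,0,0]}]'

```text
clock: 35.65
tcp_pos: [611.4, 339.7, 170.3]
tcp_rot: [0.0, 1.0, 0.0, 0.0]
wrist_force: [0.2, 0.1, 0.4]
opening: 0.655
```

```bash
python3 -c "
from h import *
bal('s13'); eyes.capture('wrist'); tips('wrist',['basket_in','cell_b'])"
```

```text
scene pan_left_top [([610.5, 340.1, 102.5], 0.73)]
scene pan_right_top [([597.7, 118.5, 77.7], 0.95)]
scene cell_b [([660.0, -222.2, 60.2], 0.94), ([411.0, -176.7, 18.8], 0.86), ([636.7, -79.8, 52.4], 0.71), ([611.5, 337.9, 122.1], 0.56), ([465.1, 347.3, 27.3], 0.54)]
scene weight_mid [([596.6, 118.6, 97.2], 0.69)]
scene L pan z mode 103.5 545
scene R pan z mode 76.5 620
top pan_left_top [([606.9, 338.8, 105.4], 0.97), ([595.9, 115.8, 74.3], 0.59)]
top pan_right_top [([597.9, 118.2, 74.2], 0.67)]
top L pan z mode 103.5 664
top R pan z mode 73.5 914
[611.4 339.7 170.3] [ 0.3 -0.1 -0.1] 0.657 36.05
wrist basket_in [([421.4, 351.0, 5.8], 0.61)]
wrist cell_b [([467.1, 349.8, 22.1], 0.62)]
```

Call:
arm_command --rows '[{"grip":5.6,"delta_pos":[0,0,3.5],"angular":[0,0,0]},{"grip":5.6,"delta_pos":[0,0,2.5],"angular":[0,0,0]},{"grip":5.6,"delta_pos":[0,0,0],"angular":[0,0,0]},{"grip":2.5,"delta_pos":[0,0,0],"angular":[0,0,0]},{"grip":2.5,"delta_pos":[0,0,0],"angular":[0,0,0]},{"grip":2.5,"delta_pos":[0,0,0],"angular":[0,0,0]},{"grip":2.5,"delta_pos":[0,0,0],"angular":[0,0,0]},{"grip":2.5,"delta_pos":[0,0,-2],"angular":[0,0,0]},{"grip":2.5,"delta_pos":[1,0,-3],"angular":[0,0,0]},{"grip":2.5,"delta_pos":[3.3,0.3,0],"angular":[0,0,0]}]'

```text
clock: 37.2
tcp_pos: [574.1, 342.0, 165.6]
tcp_rot: [0.003, 1.0, 0.002, 0.006]
wrist_force: [0.4, -0.4, -0.6]
opening: 0.455
```

Call:
arm_command --rows '[{"grip":2.5,"delta_pos":[4,0.4,0],"angular":[0,0,0]},{"grip":2.5,"delta_pos":[4,0.4,0],"angular":[0,0,0]},{"grip":2.5,"delta_pos":[4,0,0],"angular":[0,0,0]},{"grip":2.5,"delta_pos":[3,0,0],"angular":[0,0,0]},{"grip":2.5,"delta_pos":[2,0,1],"angular":[0,0,0]},{"grip":2.5,"delta_pos":[0,0,3],"angular":[0,0,0]},{"grip":2.5,"delta_pos":[0,0,3],"angular":[0,0,0]},{"grip":2.5,"delta_pos":[0,0,1],"angular":[0,0,0]},{"grip":2.5,"delta_pos":[0,0,0],"angular":[0,0,0]}]'

```text
clock: 38.1
tcp_pos: [397.9, 350.2, 79.5]
tcp_rot: [0.001, 1.0, -0.001, -0.001]
wrist_force: [-0.2, -0.1, -0.8]
opening: 0.456
```

```bash
python3 - <<'E'
from h import *
st()
p,d=eyes.capture("wrist");cv2.imwrite("pics/w14.png",p)
p,d=eyes.capture("scene");cv2.imwrite("pics/s14.png",cv2.resize(p[80:280,260:560],None,fx=2,fy=2));st()
E
```

```text
[397.9 350.2  79.5] [-0.2 -0.1 -0.8] 0.456 38.1
[399.5 351.4  81.4] [-1.   0.2 -0.7] 0.457 38.2
```

View pics/s14.png

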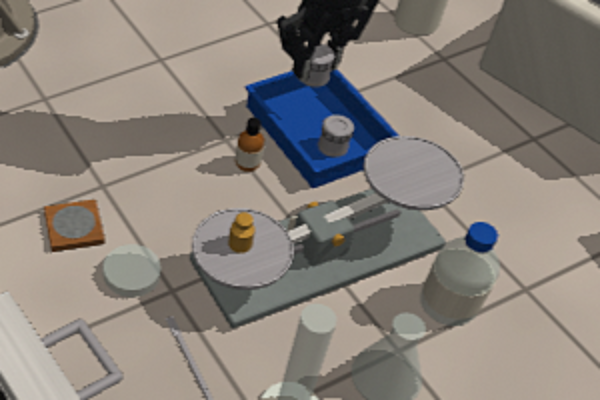

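Call:
arm_command --rows '[{"grip":2.5,"delta_pos":[0,0,3.5],"angular":[0,0,0]},{"grip":2.5,"delta_pos":[0,0,2.3],"angular":[0,0,0]},{"grip":2.5,"delta_pos":[0,0,1],"angular":[0,0,0]},{"grip":2.5,"delta_pos":[0,0,0],"angular":[0,0,0]},{"grip":5.6,"delta_pos":[0,0,0],"angular":[0,0,0]},{"grip":5.6,"delta_pos":[0,0,0],"angular":[0,0,0]},{"grip":5.6,"delta_pos":[0,0,0],"angular":[0,0,0]},{"grip":5.6,"delta_pos":[0,0,-3],"angular":[0,0,0]},{"grip":5.6,"delta_pos":[0,0,-4],"angular":[0,0,0]},{"grip":5.6,"delta_pos":[0,0,-4],"angular":[0,0,0]}]'

```text
clock: 39.2
tcp_pos: [398.2, 350.7, 123.7]
tcp_rot: [0.001, 1.0, -0.0, -0.0]
wrist_force: [1.0, 1.0, 0.4]
opening: 0.658
```

Call:
arm_command --rows '[{"grip":5.6,"delta_pos":[-2,-2.4,-4],"angular":[0,0,0]},{"grip":5.6,"delta_pos":[-3,-3.5,0],"angular":[0,0,0]},{"grip":5.6,"delta_pos":[-3,-3.5,0],"angular":[0,0,0]},{"grip":5.6,"delta_pos":[-3,-3.5,0],"angular":[0,0,0]},{"grip":5.6,"delta_pos":[-3,-3.5,0],"angular":[0,0,0]},{"grip":5.6,"delta_pos":[-3,-3.5,0],"angular":[0,0,0]},{"grip":5.6,"delta_pos":[-2,-2.2,0],"angular":[0,0,0]},{"grip":5.6,"delta_pos":[-0.9,-1,0],"angular":[0,0,0]},{"grip":5.6,"delta_pos":[0,0,0],"angular":[0,0,0]},{"grip":5.6,"delta_pos":[0,0,0],"angular":[0,0,0]}]'

```text
clock: 40.2
tcp_pos: [595.9, 122.0, 161.5]
tcp_rot: [-0.0, 1.0, 0.001, -0.001]
wrist_force: [-0.3, 0.4, -0.5]
opening: 0.656
```

```bash
python3 - <<'E'
from h import *
st()
p,d=eyes.capture("wrist");cv2.imwrite("pics/w15.png",p);tips("wrist",["weight_mid","pan_right_top"])
p,d=eyes.capture("scene");cv2.imwrite("pics/s15.png",cv2.resize(p[80:280,260:560],None,fx=2,fy=2));tips("scene",["weight_mid","cell_b"]);st()
E
```

```text
[595.9 122.  161.5] [-0.3  0.4 -0.5] 0.656 40.2
wrist weight_mid [([600.6, 118.7, 96.3], 0.57), ([328.7, -248.9, -3.1], 0.43)]
wrist pan_right_top []
scene weight_mid [([596.8, 119.7, 95.7], 0.66)]
scene cell_b [([658.2, -223.6, 55.8], 0.63), ([407.7, -174.9, 21.0], 0.61)]
[596.3 121.5 161.7] [ 0.4 -0.5 -0.3] 0.651 40.5
```

View pics/s15.png

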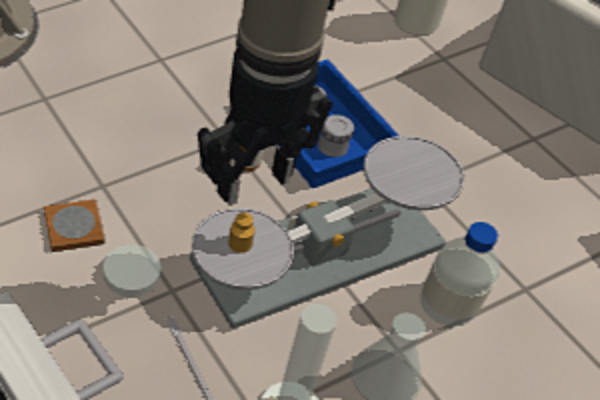

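View pics/w15.png

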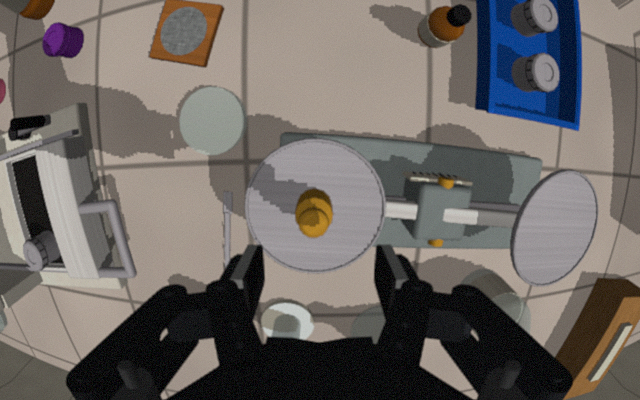

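Call:
arm_command --rows '[{"grip":5.6,"delta_pos":[0,0,3.5],"angular":[0,0,0]},{"grip":5.6,"delta_pos":[0,0,3],"angular":[0,0,0]},{"grip":5.6,"delta_pos":[0,0,1.5],"angular":[0,0,0]},{"grip":5.6,"delta_pos":[0,0,0],"angular":[0,0,0]},{"grip":1.5,"delta_pos":[0,0,0],"angular":[0,0,0]},{"grip":1.5,"delta_pos":[0,0,0],"angular":[0,0,0]},{"grip":1.5,"delta_pos":[0,0,0],"angular":[0,0,0]},{"grip":1.5,"delta_pos":[0,0,0],"angular":[0,0,0]},{"grip":1.5,"delta_pos":[0,0,0],"angular":[0,0,0]}]'

```text
clock: 41.4
tcp_pos: [598.3, 120.0, 83.6]
tcp_rot: [0.001, 1.0, 0.0, 0.002]
wrist_force: [-0.8, -0.9, 6.7]
opening: 0.29
```

Call:
arm_command --rows '[{"grip":1.5,"delta_pos":[0,0,-3],"angular":[0,0,0]},{"grip":1.5,"delta_pos":[0,0,-3],"angular":[0,0,0]},{"grip":1.5,"delta_pos":[2,-1.7,-1],"angular":[0,0,0]},{"grip":1.5,"delta_pos":[3.5,-2.8,0],"angular":[0,0,0]},{"grip":1.5,"delta_pos":[4,-3.1,0],"angular":[0,0,0]},{"grip":1.5,"delta_pos":[4,-3.1,0],"angular":[0,0,0]},{"grip":1.5,"delta_pos":[3,-2.4,1],"angular":[0,0,0]},{"grip":1.5,"delta_pos":[0,0,4],"angular":[0,0,0]},{"grip":1.5,"delta_pos":[0,0,3],"angular":[0,0,0]},{"grip":1.5,"delta_pos":[0,0,2],"angular":[0,0,0]}]'

```text
clock: 42.4
tcp_pos: [431.5, -10.0, 50.5]
tcp_rot: [0.001, 1.0, 0.0, -0.0]
wrist_force: [0.2, 0.8, -1.7]
opening: 0.288
```

Call:
arm_command --rows '[{"grip":1.5,"delta_pos":[0,0,0.7],"angular":[0,0,0]},{"grip":1.5,"delta_pos":[0,0,0],"angular":[0,0,0]},{"grip":1.5,"delta_pos":[0,0,0],"angular":[0,0,0]}]'

```text
clock: 42.7
tcp_pos: [433.6, -10.0, 45.5]
tcp_rot: [0.0, 1.0, 0.0, 0.001]
wrist_force: [0.4, -0.2, -2.0]
opening: 0.288
```

```bash
python3 - <<'E'
from h import *
st()
p,d=eyes.capture("wrist");cv2.imwrite("pics/w16.png",p);tips("wrist",["weight_mid","block_top"])
p,d=eyes.capture("scene");cv2.imwrite("pics/s16.png",cv2.resize(p[120:270,200:400],None,fx=3,fy=3));tips("scene",["weight_mid","block_top"]);st()
E
```

```text
[433.6 -10.   45.5] [ 0.4 -0.2 -2. ] 0.288 42.7
wrist weight_mid [([433.6, -8.0, 55.9], 0.69)]
wrist block_top [([431.4, -11.1, 13.5], 0.83)]
scene weight_mid [([435.1, -6.5, 60.5], 0.57)]
scene block_top [([430.2, -13.3, 16.1], 0.91), ([400.8, 352.8, 25.4], 0.63)]
[433.3  -9.8  45.3] [ 0.3 -0.5 -1.6] 0.288 43.0
```

View pics/s16.png

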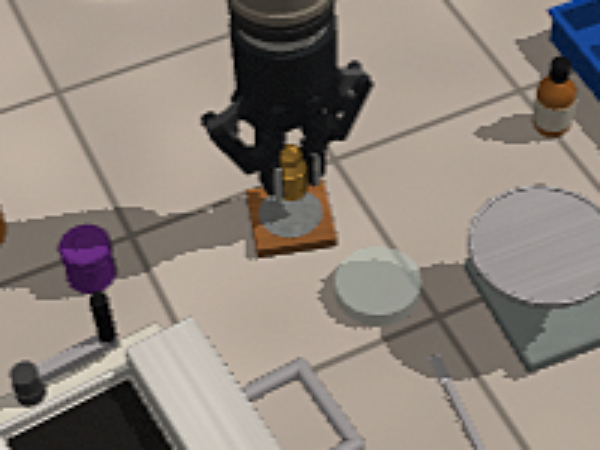

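View pics/w16.png

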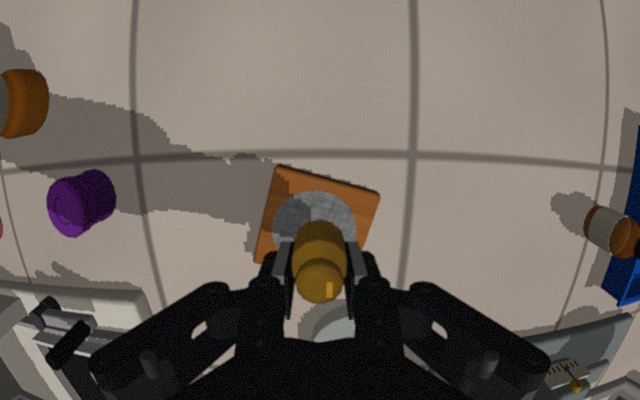

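Call:
arm_command --rows '[{"grip":1.5,"delta_pos":[0.1,-0.2,1.5],"angular":[0,0,0]},{"grip":1.5,"delta_pos":[0,0,0.8],"angular":[0,0,0]},{"grip":1.5,"delta_pos":[0,0,0.2],"angular":[0,0,0]},{"grip":1.5,"delta_pos":[0,0,0],"angular":[0,0,0]},{"grip":5.6,"delta_pos":[0,0,0],"angular":[0,0,0]},{"grip":5.6,"delta_pos":[0,0,0],"angular":[0,0,0]},{"grip":5.6,"delta_pos":[0,0,0],"angular":[0,0,0]},{"grip":5.6,"delta_pos":[0,0,-2],"angular":[0,0,0]},{"grip":5.6,"delta_pos":[0,0,-4],"angular":[0,0,0]},{"grip":5.6,"delta_pos":[0,0,-4],"angular":[0,0,0]}]'

```text
clock: 44.0
tcp_pos: [430.8, -12.4, 120.2]
tcp_rot: [0.001, 1.0, -0.001, -0.001]
wrist_force: [0.3, 0.5, -0.2]
opening: 0.658
```

Call:
arm_command --rows '[{"grip":2.8,"delta_pos":[-2.5,-0.7,0],"angular":[0,0,0]},{"grip":2.8,"delta_pos":[-3.5,-1,0],"angular":[0,0,0]},{"grip":2.8,"delta_pos":[-4,-1.2,0],"angular":[0,0,0]},{"grip":2.8,"delta_pos":[-4,-1.2,0],"angular":[0,0,0]},{"grip":2.8,"delta_pos":[-3.5,-1,0],"angular":[0,0,0]},{"grip":2.8,"delta_pos":[-2.5,-0.8,0],"angular":[0,0,0]},{"grip":2.8,"delta_pos":[0,0,0],"angular":[0,0,0]},{"grip":2.8,"delta_pos":[0,0,0],"angular":[0,0,0]}]'

```text
clock: 44.8
tcp_pos: [631.1, -71.4, 118.9]
tcp_rot: [0.001, 1.0, -0.0, -0.001]
wrist_force: [0.1, 0.4, -0.2]
opening: 0.328
```

```bash
python3 - <<'E'
from h import *
st()
p,d=eyes.capture("wrist");cv2.imwrite("pics/w17.png",p);tips("wrist",["carriage_handle","weight_mid","latch_knob","cell_b"])
p,d=eyes.capture("scene");cv2.imwrite("pics/s17.png",cv2.resize(p[120:370,150:550],None,fx=2,fy=2));tips("scene",["carriage_handle","weight_mid","latch_knob","cylinder","cell_b"]);st()
E
```

```text
[631.1 -71.4 118.9] [ 0.1  0.4 -0.2] 0.328 44.8
wrist carriage_handle [([636.6, -80.0, 59.9], 0.71)]
wrist weight_mid [([505.9, -190.5, 73.9], 0.67)]
wrist latch_knob [([505.3, -194.0, 73.6], 0.56)]
wrist cell_b [([440.4, -359.7, 20.6], 0.9), ([657.6, -225.2, 56.5], 0.89), ([596.8, 117.8, 85.9], 0.56)]
scene carriage_handle [([640.7, -76.6, 56.7], 0.83)]
scene weight_mid [([425.5, 348.3, 3.7], 0.36)]
scene latch_knob [([500.8, -192.5, 67.7], 0.8)]
scene cylinder [([758.7, 82.0, -2.0], 0.63)]
scene cell_b [([409.8, -175.0, 15.3], 0.73), ([403.2, 351.3, 24.1], 0.71), ([656.4, -222.1, 56.8], 0.58), ([446.3, 367.4, 26.9], 0.54), ([775.9, 195.1, -4.4], 0.3), ([440.0, 235.6, 35.0], 0.16)]
[631.6 -71.  119.8] [-1.4 -0.2 -0.4] 0.328 45.35
```

View pics/s17.png

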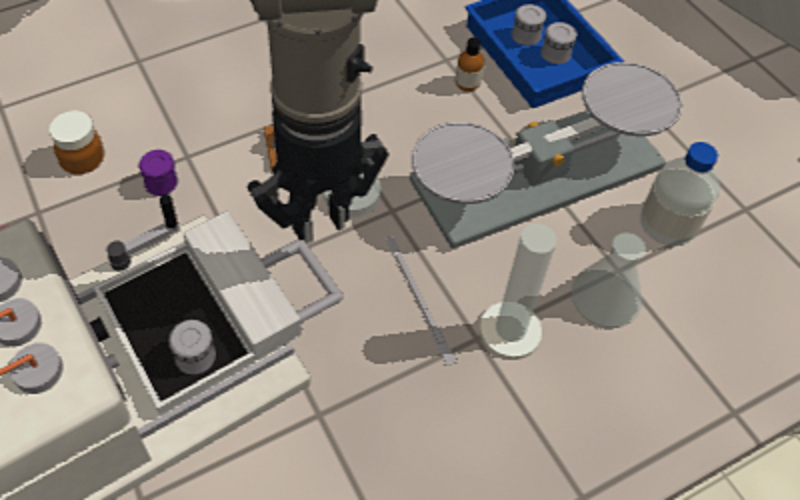

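View pics/w17.png

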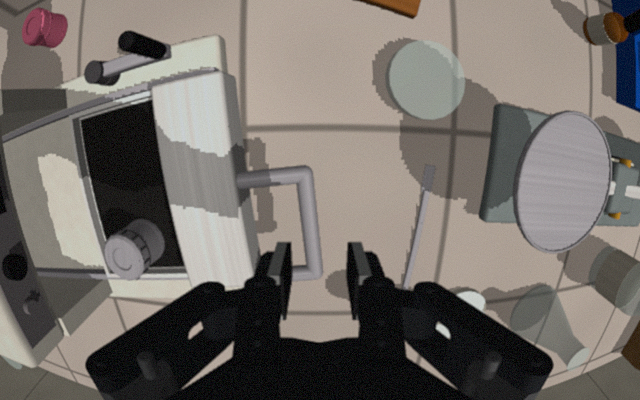

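Call:
arm_command --rows '[{"grip":3.6,"delta_pos":[0,-0.4,2],"angular":[0,0,0]},{"grip":3.6,"delta_pos":[0,0,2],"angular":[0,0,0]},{"grip":3.6,"delta_pos":[0,0,1.5],"angular":[0,0,0]},{"grip":3.6,"delta_pos":[0,0,1.5],"angular":[0,0,0]},{"grip":3.6,"delta_pos":[0,0,0],"angular":[0,0,0]},{"grip":2.4,"delta_pos":[0,0,0],"angular":[0,0,0]},{"grip":2.4,"delta_pos":[0,0,0],"angular":[0,0,0]}]'

```text
clock: 46.05
tcp_pos: [632.5, -75.4, 50.6]
tcp_rot: [0.0, 1.0, -0.0, 0.001]
wrist_force: [0.1, 0.9, -0.4]
opening: 0.279
```

```bash
python3 - <<'E'
from h import *
st()
p,d=eyes.capture("scene");cv2.imwrite("pics/s18.png",cv2.resize(p[170:320,200:400],None,fx=3,fy=3))
E
```

```text
[632.5 -75.4  50.6] [ 0.1  0.9 -0.4] 0.279 46.05
```

View pics/s18.png

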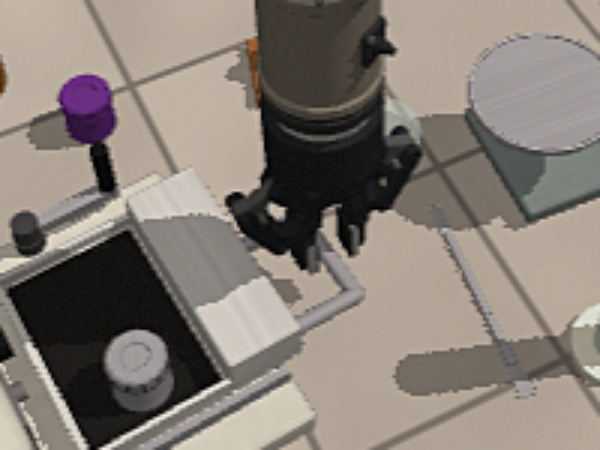

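Call:
arm_command --rows '[{"grip":2.4,"delta_pos":[0,-0.3,0],"angular":[0,0,0]},{"grip":2.4,"delta_pos":[0,-0.4,0],"angular":[0,0,0]},{"grip":2.4,"delta_pos":[-0.1,-0.6,0],"angular":[0,0,0]},{"grip":2.4,"delta_pos":[-0.1,-1,0],"angular":[0,0,0]},{"grip":2.4,"delta_pos":[-0.1,-1.2,0],"angular":[0,0,0]},{"grip":2.4,"delta_pos":[-0.1,-1.2,0],"angular":[0,0,0]},{"grip":2.4,"delta_pos":[-0.1,-1.2,0],"angular":[0,0,0]},{"grip":2.4,"delta_pos":[-0.1,-1.2,0],"angular":[0,0,0]},{"grip":2.4,"delta_pos":[-0.1,-1,0],"angular":[0,0,0]},{"grip":2.4,"delta_pos":[-0.1,-0.8,0],"angular":[0,0,0]}]'

```text
clock: 47.1
tcp_pos: [639.9, -165.8, 49.8]
tcp_rot: [0.001, 1.0, -0.0, 0.0]
wrist_force: [0.8, 3.0, 1.0]
opening: 0.279
```

```bash
python3 - <<'E'
from h import *
st()
p,d=eyes.capture("scene");cv2.imwrite("pics/s19.png",cv2.resize(p[170:340,100:340],None,fx=3,fy=3));tips("scene",["carriage_handle","cell_b"]);st()
E
```

```text
[ 639.9 -165.8   49.8] [0.8 3.  1. ] 0.279 47.1
scene carriage_handle [([645.8, -158.8, 58.0], 0.85), ([428.5, 352.3, 5.6], 0.64)]
scene cell_b [([446.5, 363.5, 27.1], 0.84), ([398.6, 350.0, 23.2], 0.83), ([409.9, -177.2, 18.5], 0.65), ([610.0, 338.6, 95.1], 0.65), ([662.8, -304.1, 53.9], 0.52), ([503.8, -192.4, 71.0], 0.46)]
[ 638.8 -166.5   49.6] [-0.7  0.2 -0.4] 0.281 47.25
```

View pics/s19.png

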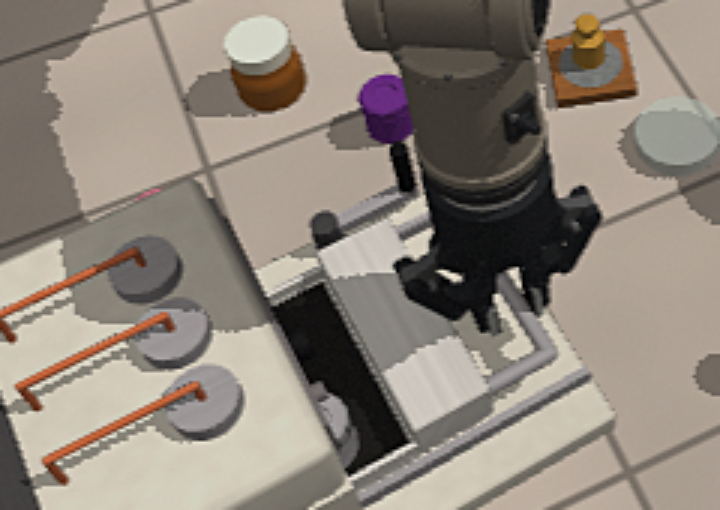

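Call:
arm_command --rows '[{"grip":2.4,"delta_pos":[0,-0.4,0],"angular":[0,0,0]},{"grip":2.4,"delta_pos":[-0.1,-0.8,0],"angular":[0,0,0]},{"grip":2.4,"delta_pos":[-0.1,-1,0],"angular":[0,0,0]},{"grip":2.4,"delta_pos":[-0.1,-0.8,0],"angular":[0,0,0]},{"grip":2.4,"delta_pos":[-0.1,-0.6,0],"angular":[0,0,0]},{"grip":2.4,"delta_pos":[0,-0.4,0],"angular":[0,0,0]},{"grip":2.4,"delta_pos":[0,-0.3,0],"angular":[0,0,0]},{"grip":2.4,"delta_pos":[0,-0.3,0],"angular":[0,0,0]}]'

```text
clock: 48.05
tcp_pos: [643.6, -210.1, 49.5]
tcp_rot: [0.0, 1.0, 0.0, -0.0]
wrist_force: [-1.5, 2.2, -1.5]
opening: 0.281
```

Call:
arm_command --rows '[{"grip":2.4,"delta_pos":[0,-0.3,0],"angular":[0,0,0]},{"grip":2.4,"delta_pos":[-0.1,-0.3,0],"angular":[0,0,0]},{"grip":2.4,"delta_pos":[0,-0.3,0],"angular":[0,0,0]},{"grip":2.4,"delta_pos":[0,-0.2,0],"angular":[0,0,0]}]'

```text
clock: 48.45
tcp_pos: [644.0, -212.7, 49.1]
tcp_rot: [-0.002, 1.0, 0.007, -0.003]
wrist_force: [-5.3, 16.4, 6.4]
opening: 0.284
```

Call:
arm_command --rows '[{"grip":2.4,"delta_pos":[0.1,0.7,0],"angular":[0,0,0]},{"grip":3.4,"delta_pos":[0,0.4,0],"angular":[0,0,0]},{"grip":3.4,"delta_pos":[0,0.2,0],"angular":[0,0,0]},{"grip":3.4,"delta_pos":[0,0,0],"angular":[0,0,0]},{"grip":3.4,"delta_pos":[0,0,-3],"angular":[0,0,0]},{"grip":3.4,"delta_pos":[0,0,-4],"angular":[0,0,0]},{"grip":0.5,"delta_pos":[0,2,-4],"angular":[0,0,0]},{"grip":0.5,"delta_pos":[2,4,0],"angular":[0,0,0]},{"grip":0.5,"delta_pos":[4,4,0],"angular":[0,0,0]},{"grip":0.5,"delta_pos":[4,2,0],"angular":[0,0,0]}]'

```text
clock: 49.45
tcp_pos: [548.6, -90.1, 159.8]
tcp_rot: [-0.001, 1.0, 0.0, 0.001]
wrist_force: [-0.9, 0.5, 0.3]
opening: 0.059
```

```bash
python3 - <<'E'
from h import *
st()
p,d=eyes.capture("scene");cv2.imwrite("pics/s20.png",cv2.resize(p[150:350,60:340],None,fx=2.8,fy=2.8));tips("scene",["carriage_handle","latch_knob","cell_b","weight_mid"]);st()
p,d=eyes.capture("top");cv2.imwrite("pics/t20.png",cv2.resize(p[90:240,340:600],None,fx=3,fy=3));tips("top",["carriage_handle","latch_knob","cell_b"])
P=cloud("top",d);Z=P[...,2]; X=P[...,0];Y=P[...,1]
m=(abs(Z-58)<9)&(X>600)&(X<690)&(Y>-225)&(Y<-190); print('handle',P[m].min(0),P[m].max(0),np.median(P[m],0))
E
```

```text
[548.6 -90.1 159.8] [-0.9  0.5  0.3] 0.059 49.45
scene carriage_handle [([653.0, -207.6, 57.2], 0.87)]
scene latch_knob [([501.3, -189.3, 72.3], 0.64)]
scene cell_b [([409.9, -175.7, 20.6], 0.55), ([401.0, 353.0, 25.2], 0.53)]
scene weight_mid [([431.0, -13.5, 34.2], 0.43)]
[549.4 -93.8 160.5] [-0.2 -0.8 -0. ] 0.059 49.7
top carriage_handle []
top latch_knob []
top cell_b [([446.5, 371.3, 23.8], 0.9), ([435.4, -363.4, 22.9], 0.89), ([400.6, 356.4, 26.3], 0.68)]Traceback (most recent call last):
  File "<stdin>", line 6, in <module>
    return umr_minimum(a, axis, None, out, keepdims, initial, where)
ValueError: zero-size array to reduction operation minimum which has no identity
```

View pics/s20.png

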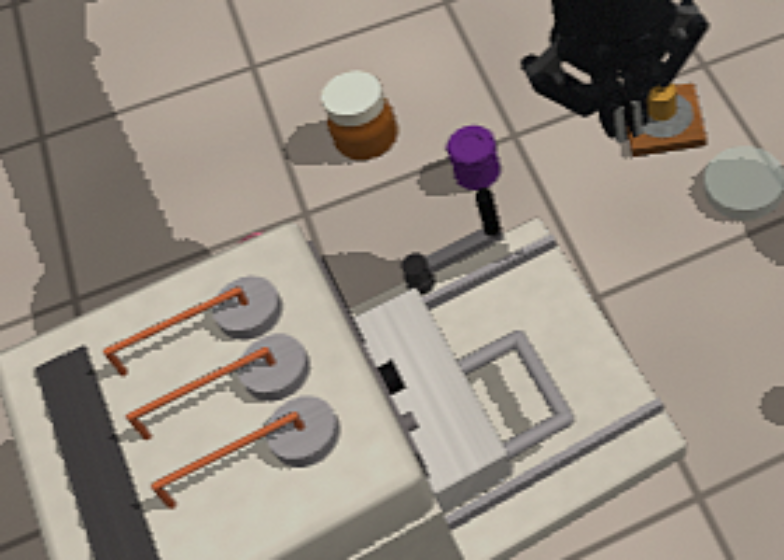

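View pics/t20.png

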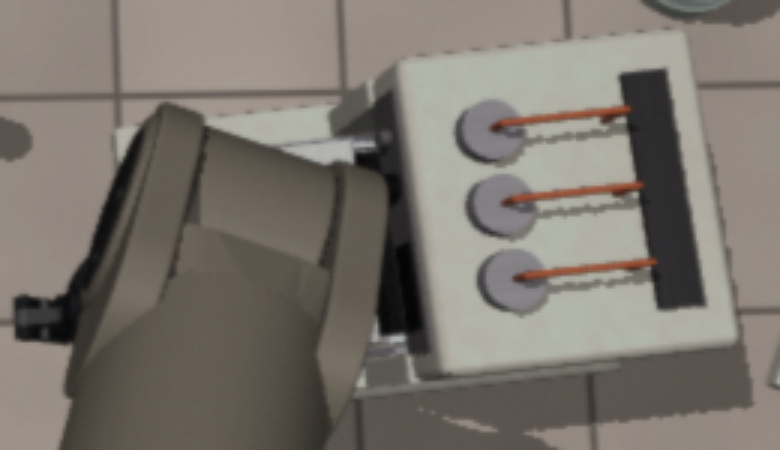

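```bash
python3 - <<'E'
from h import *
for z in (40,50,60): print(z,ray("top",437.5,220.5,z).round(1))
import glob
p=cv2.imread('pics/top0.png')
p0=cv2.imread('pics/scene0.png')
st()
p,d=eyes.capture("wrist");cv2.imwrite("pics/w21.png",p);tips("wrist",["carriage_handle","latch_knob"])
r=trace("latch","wrist"); 
for x in r[:2]:
    v,u=np.nonzero(x["region"]); print(x["p"],u.min(),u.max(),v.min(),v.max())
E
```

```text
40 [ 510.1 -256.3   40. ]
50 [ 509.8 -253.2   50. ]
60 [ 509.4 -250.1   60. ]
[549.5 -94.1 160. ] [ 0.3  0.1 -0.2] 0.053 49.9
wrist carriage_handle [([649.4, -207.5, 57.0], 0.98), ([422.8, 353.6, 7.8], 0.15)]
wrist latch_knob [([501.9, -189.5, 75.0], 0.66)]
0.86 135 216 140 169
0.43 61 220 188 330
```

View pics/w21.png

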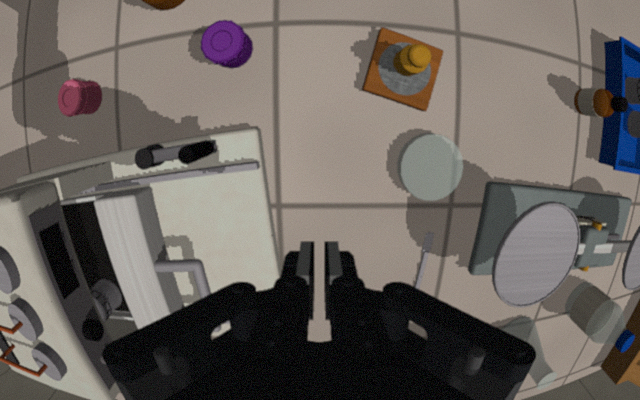

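Call:
arm_command --rows '[{"grip":0,"delta_pos":[2.9,-3.6,0],"angular":[0,0,0]},{"grip":0,"delta_pos":[3,-3.6,0],"angular":[0,0,0]},{"grip":0,"delta_pos":[2,-2.4,0],"angular":[0,0,0]},{"grip":0,"delta_pos":[0,0,3],"angular":[0,0,0]},{"grip":0,"delta_pos":[0,0,3],"angular":[0,0,0]},{"grip":0,"delta_pos":[0,0,2],"angular":[0,0,0]},{"grip":0,"delta_pos":[0,0,0.8],"angular":[0,0,0]},{"grip":0,"delta_pos":[0,0,0],"angular":[0,0,0]},{"grip":0,"delta_pos":[0,0,0],"angular":[0,0,0]}]'

```text
clock: 51.0
tcp_pos: [470.0, -189.2, 72.4]
tcp_rot: [0.001, 1.0, -0.0, 0.001]
wrist_force: [0.6, 0.4, 0.2]
opening: 0.002
```

```bash
python3 - <<'E'
from h import *
st()
p,d=eyes.capture("wrist");cv2.imwrite("pics/w22.png",p);tips("wrist",["latch_knob"])
p,d=eyes.capture("scene");cv2.imwrite("pics/s22.png",cv2.resize(p[150:310,140:340],None,fx=3,fy=3));tips("scene",["latch_knob"])
eo=np.array([-.096,.995]);ey=np.array([.995,.096]);K0=np.array([503,-190.5]);
a0=np.arctan2(-7+6.2,64.7)
Pv=np.array([510,-255])
for deg in range(0,106,15):
    t=np.radians(deg);K=Pv+65*(np.cos(t)*eo+np.sin(t)*ey);T=-np.sin(t)*eo+np.cos(t)*ey
    print(deg,K.round(1),(K-21*T).round(1))
E
```

```text
[ 470.  -189.2   72.4] [0.6 0.4 0.2] 0.002 51.0
wrist latch_knob [([504.8, -191.8, 74.9], 0.65)]
scene latch_knob [([500.8, -189.5, 70.1], 0.83), ([448.2, 366.2, 25.9], 0.21)]
0 [ 503.8 -190.3] [ 482.9 -192.3]
15 [ 520.7 -190.9] [ 500.  -187.5]
30 [ 536.9 -195.9] [ 517.8 -187.2]
45 [ 551.3 -204.9] [ 535.1 -191.5]
60 [ 562.9 -217.3] [ 550.7 -200.2]
75 [ 570.9 -232.2] [ 563.5 -212.6]
90 [ 574.7 -248.8] [ 572.7 -227.9]
105 [ 574.1 -265.7] [ 577.5 -245. ]
```

View pics/w22.png

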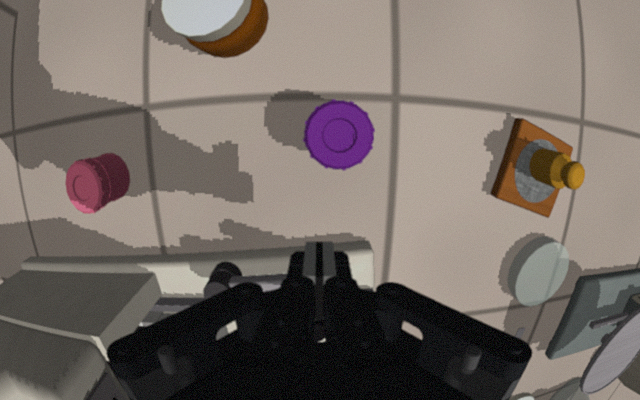

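View pics/s22.png

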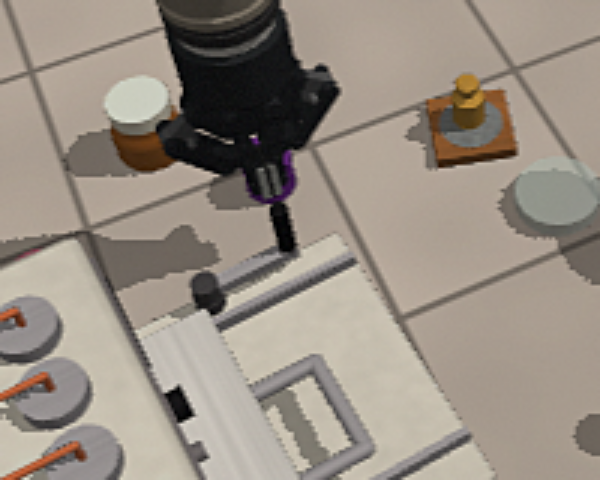

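Call:
arm_command --rows '[{"grip":0,"delta_pos":[-0.7,0,0],"angular":[0,0,0]},{"grip":0,"delta_pos":[-0.6,0,0],"angular":[0,0,0]},{"grip":0,"delta_pos":[-0.8,0.1,0],"angular":[0,0,0]},{"grip":0,"delta_pos":[-0.9,0.1,0],"angular":[0,0,0]},{"grip":0,"delta_pos":[-0.9,0.1,0],"angular":[0,0,0]},{"grip":0,"delta_pos":[-0.9,0,0],"angular":[0,0,0]},{"grip":0,"delta_pos":[-0.9,-0.2,0],"angular":[0,0,0]},{"grip":0,"delta_pos":[-0.8,-0.2,0],"angular":[0,0,0]},{"grip":0,"delta_pos":[0,0,0],"angular":[0,0,0]}]'

```text
clock: 52.1
tcp_pos: [535.6, -190.3, 71.7]
tcp_rot: [0.0, 1.0, -0.0, 0.001]
wrist_force: [0.1, -0.3, 0.5]
opening: -0.0
```

```bash
python3 - <<'E'
from h import *
st()
p,d=eyes.capture("scene");cv2.imwrite("pics/s23.png",cv2.resize(p[150:310,140:340],None,fx=3,fy=3));tips("scene",["latch_knob"])
E
```

```text
[ 535.6 -190.3   71.7] [ 0.1 -0.3  0.5] -0.0 52.1
scene latch_knob [([549.7, -202.8, 71.0], 0.59), ([528.8, 17.2, -1.6], 0.22)]
```

View pics/s23.png

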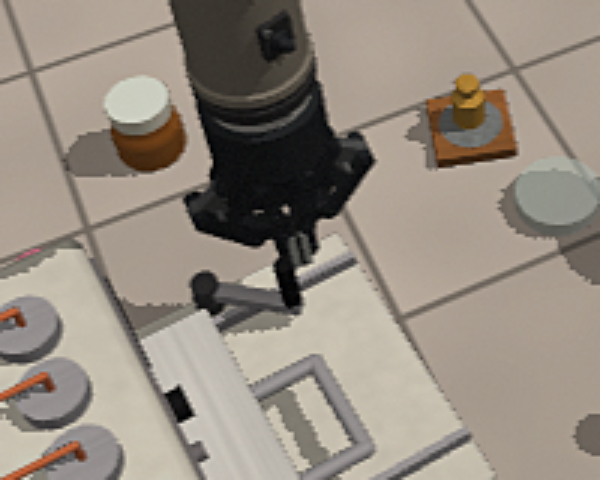

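Call:
arm_command --rows '[{"grip":0,"delta_pos":[-0.8,-0.5,0],"angular":[0,0,0]},{"grip":0,"delta_pos":[-0.8,-0.5,0],"angular":[0,0,0]},{"grip":0,"delta_pos":[-0.6,-0.6,0],"angular":[0,0,0]},{"grip":0,"delta_pos":[-0.6,-0.7,0],"angular":[0,0,0]},{"grip":0,"delta_pos":[-0.4,-0.7,0],"angular":[0,0,0]},{"grip":0,"delta_pos":[-0.4,-0.6,0],"angular":[0,0,0]},{"grip":0,"delta_pos":[0,-0.2,0],"angular":[0,0,0]},{"grip":0,"delta_pos":[0,0,0],"angular":[0,0,0]}]'

```text
clock: 53.0
tcp_pos: [570.6, -228.5, 71.9]
tcp_rot: [0.001, 1.0, -0.0, 0.0]
wrist_force: [0.2, 0.0, 0.7]
opening: -0.0
```

```bash
python3 - <<'E'
from h import *
st()
p,d=eyes.capture("scene");cv2.imwrite("pics/s24.png",cv2.resize(p[150:310,140:340],None,fx=3,fy=3));tips("scene",["latch_knob"])
E
```

```text
[ 570.6 -228.5   71.9] [0.2 0.  0.7] -0.0 53.0
scene latch_knob [([573.2, -249.4, 71.1], 0.64)]
```

View pics/s24.png

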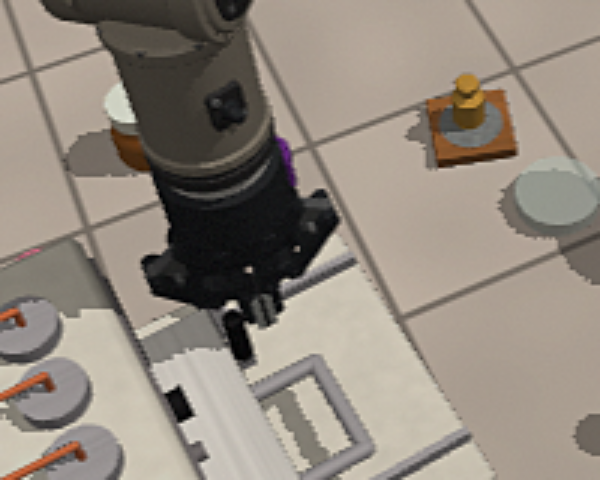

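Nearly across, so I'll creep to the stop until the force rises.

Call:
arm_command --rows '[{"grip":0,"delta_pos":[0,-0.2,0],"angular":[0,0,0]},{"grip":0,"delta_pos":[0,-0.2,0],"angular":[0,0,0]},{"grip":0,"delta_pos":[0,-0.2,0],"angular":[0,0,0]},{"grip":0,"delta_pos":[0,0,0],"angular":[0,0,0]}]'

```text
clock: 53.5
tcp_pos: [570.4, -230.2, 71.5]
tcp_rot: [-0.001, 1.0, 0.003, -0.001]
wrist_force: [-1.1, 7.7, 3.3]
opening: 0.001
```

Call:
arm_command --rows '[{"grip":0,"delta_pos":[0,-0.2,0],"angular":[0,0,0]},{"grip":0,"delta_pos":[0,-0.1,0],"angular":[0,0,0]},{"grip":0,"delta_pos":[0,0,0],"angular":[0,0,0]}]'

```text
clock: 53.8
tcp_pos: [570.5, -230.5, 71.5]
tcp_rot: [-0.001, 1.0, 0.005, -0.001]
wrist_force: [-1.9, 11.8, 7.2]
opening: 0.001
```

Call:
arm_command --rows '[{"grip":0,"delta_pos":[0,1,0],"angular":[0,0,0]},{"grip":0,"delta_pos":[0,1.5,0],"angular":[0,0,0]},{"grip":0,"delta_pos":[0,0,-3],"angular":[0,0,0]},{"grip":0,"delta_pos":[0,2,-4],"angular":[0,0,0]},{"grip":0,"delta_pos":[1,4,-4],"angular":[0,0,0]},{"grip":0,"delta_pos":[1,4,-2],"angular":[0,0,0]},{"grip":0,"delta_pos":[1,4,0],"angular":[0,0,0]},{"grip":0,"delta_pos":[1,4,0],"angular":[0,0,0]},{"grip":0,"delta_pos":[1,4,0],"angular":[0,0,0]},{"grip":0,"delta_pos":[0,4,0],"angular":[0,0,0]}]'

```text
clock: 54.8
tcp_pos: [520.1, 44.4, 196.5]
tcp_rot: [0.001, 1.0, 0.0, -0.0]
wrist_force: [0.3, -0.4, 0.8]
opening: 0.005
```

```bash
python3 - <<'E'
from h import *
st()
p,d=eyes.capture("scene");cv2.imwrite("pics/s25.png",cv2.resize(p[60:360,60:560],None,fx=1.6,fy=1.6));tips("scene",["latch_knob","carriage_handle","cell_b","weight_mid","block_top","basket_in"])
p,d=eyes.capture("top");cv2.imwrite("pics/t25.png",p);tips("top",["latch_knob","carriage_handle","cell_b","weight_mid","block_top","basket_in"])
c=p[200:320,130:240];cv2.imwrite("pics/t25b.png",cv2.resize(c,None,fx=4,fy=4))
E
```

```text
[520.1  44.4 196.5] [ 0.3 -0.4  0.8] 0.005 54.8
scene latch_knob [([573.1, -249.5, 71.5], 0.76), ([526.1, 14.3, 0.8], 0.44)]
scene carriage_handle [([651.1, -207.0, 56.7], 0.64)]
scene cell_b [([399.9, 352.9, 24.5], 0.76), ([411.9, -176.4, 21.2], 0.68), ([449.1, 367.1, 28.5], 0.49)]
scene weight_mid [([430.6, -10.1, 34.0], 0.72)]
scene block_top [([429.6, -14.5, 14.6], 0.73), ([731.6, 322.9, 2.8], 0.39)]
scene basket_in [([426.1, 348.6, 3.2], 0.78), ([444.9, 365.3, 25.4], 0.34)]
top latch_knob [([572.5, -252.7, 71.0], 0.83), ([437.8, 235.2, 36.4], 0.6), ([644.2, -208.8, 56.4], 0.39)]
top carriage_handle [([646.7, -209.1, 57.9], 0.97)]
top cell_b [([401.9, 351.7, 23.6], 0.78), ([446.1, 370.9, 25.0], 0.74), ([436.6, -358.7, 20.8], 0.69), ([410.7, -180.2, 22.2], 0.67), ([611.8, 338.7, 92.5], 0.48)]
top weight_mid [([424.5, -15.4, 32.3], 0.5)]
top block_top [([430.1, -15.3, 9.0], 0.67), ([445.0, 370.0, 23.2], 0.46)]
top basket_in [([450.1, 370.3, 25.7], 0.47)]
```

View pics/s25.png

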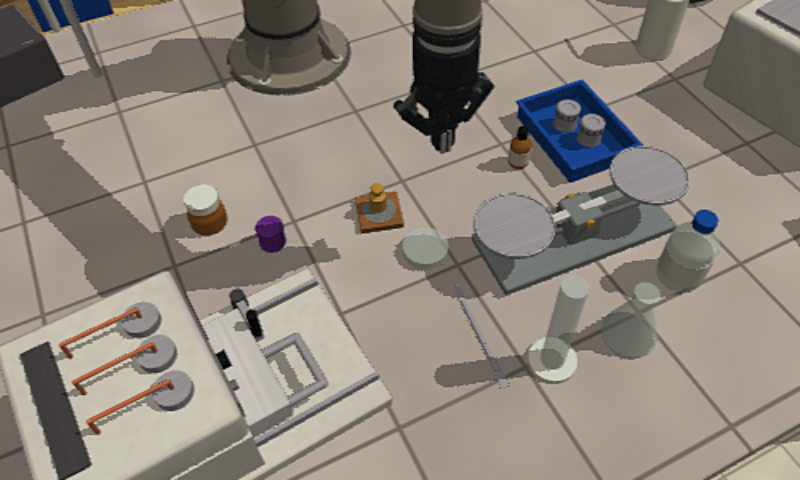

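View pics/t25.png

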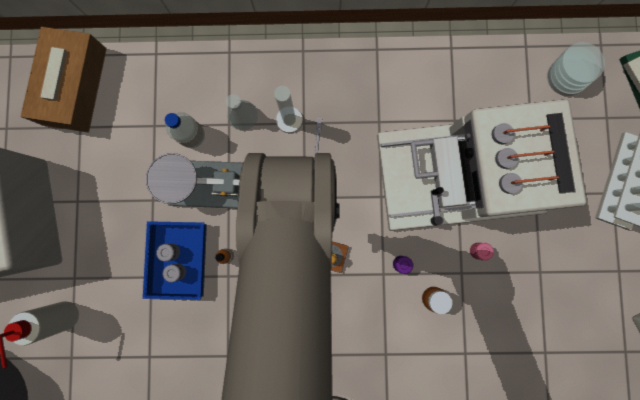

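View pics/t25b.png

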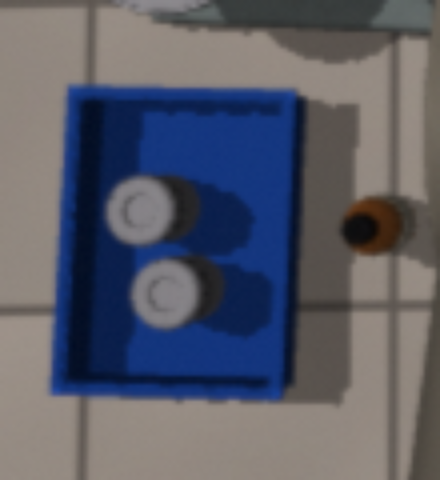

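```bash
python3 - <<'E'
from h import *
from workcell import job
st()
print(job.close_job())
E
```

```text
[521.8  42.5 196.5] [ 0.2  0.3 -0.5] -0.003 55.5
the job is handed in; nothing more can be done
None
```

All three steel cells are sorted, the carriage is home and latched, and the check weight is back on its block. I handed the job in at 55.5 s; no verdict is reported.

**Weighing:**

| Cell's starting place | Pan | Where it went |
|---|---|---|
| (432, 141) | dropped | carriage |
| (432, 70) | stayed up for about 3 s | basket |
| (431, −272) | stayed up for about 3 s | basket |

I left the pink and purple look-alikes alone.

**Last checks:**
- **Carriage:** I pushed it until it stopped hard at about 16 N. The handle then sat about 96 mm out from the head, against about 95 mm expected when home. The cell inside is now hidden; it looked upright in the last view before it slid under the head.
- **Latch:** I swung it until it stopped at about 12 N. The knob is at (573, −250), within about 2 mm of the computed locked position.
- **Check weight:** it is standing on its block, about 5 mm from the middle.
- **Basket:** both cells are upright. One had moved a few centimetres from where I put it, to about (447, 369), while the arm was elsewhere. It is still well inside and clear of the other cell, so I left it.
- **Other things on the bench:** none looked moved or tipped in the final pictures, though I did not measure each one against its start position. The arm hid the petri dish and right pan from the top camera, so those two were seen only by the scene camera.

The detector reported several low-confidence false hits along the way. I checked those against the pictures and ignored them.

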